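Fill the parts box with the nuts and lock its cover

TASK

Get every hex nut into the plywood parts box: put in the ones lying on the bench, and lift the divided tray by its grip and tip it on its corner over the box so that its nut bay empties through the gap in the rim; the dowels must stay in their bay, and the tray goes back flat on the bench. Then lay the loose cover in the mouth of the box, press it down until it is level and flush with the rim, and turn the wing knob about a quarter turn so that its tongue lies square across the cover. Leave the sanding block and the chuck key where they are.

Things in the scene. Friction and masses are not known exactly. Their poses are not given: they have to be found in the camera images.
- parts_box: open plywood box fixed on the bench, 140 (x) by 120 (y) mm outside, 80 mm high, walls 8 mm, inner floor 6 mm up, mouth 124 by 104 mm; a 36 by 44 mm boss, as high, on its -x side carries the wing knob. Origin: under the centre of the mouth at bench level; x points away from the boss, z up
- seal (a joint): how far the black rubber seal frame in the box's mouth is pushed down, m. It is a ledge inside the mouth (free opening 106 by 86 mm); at 0 its top is 2 mm below the rim, at 0.006 (fully down) 8 mm below. It slides stiffly straight down under about 6 N and stays where it is left; the cover's weight alone does not move it
- knob_grip (a point): on the knob's upright axis at mid-height of its black wing (46 mm long, 10 thick, 22 high), 104.5 mm above the bench, 86 mm from the box centre towards box -x. At angle q the wing lies along the box's y axis turned by +q. Below it a steel tongue reaches 46 mm from the axis, its underside 3 mm above the rim: it clears the cover only when that is flush
- cover: loose plywood plate, 118 (x) by 98 (y) by 8 mm, 120 g, lying flat, its bar grip up. Origin: centre of the underside. It drops into the box's mouth with 3 mm play all round, its long side along the box's x, either way round. Laid on the raised seal it stands 6 mm proud; pressed fully down its underside is 72 mm above the bench, its top flush with the rim
- cover_grip (a point): in the cover's wooden bar grip, 24 mm above the cover's underside, over its centre. The bar is 12 mm thick along the cover's x and 50 mm long along its y, and runs from 8 to 34 mm above the underside; it is also the place to press
- tray: loose grey tray, 132 (x) by 112 (y) mm, walls 3 mm thick and 30 mm high, floor 4 mm, 180 g. A divider along x makes two bays 126 by 51 mm: hex nuts in the +y bay, dowels in the -y bay. Origin: centre of the underside; z up. Slick plastic: nuts start to slide at 12 to 20 degrees; tipped about 40 degrees towards its +x,+y corner the nut bay empties and the dowel bay does not
- tray_gap (a point): centre of the nut bay's rim gap, on the floor at the outer edge of the +x end wall (tray frame 66, 33, 4 mm). The gap is 40 mm wide, as high as the wall, and ends at the +y outer corner. The dowel bay has the same gap diagonally opposite, in the -x end wall at the -y corner
- tray_grip (a point): in the wooden grip on the middle of the divider, 72 mm above the tray's underside; the grip is 56 mm long along the tray's x, 10 mm thick along its y, and its top is 90 mm above the underside
- wing_knob (a joint): turn of the wing knob, rad: 0 = tongue and wing point along the box's -y, beside the mouth; it turns counter-clockwise seen from above; 1.57 = tongue points along the box's +x, over the cover; stop at 1.6. Light friction (about 0.05 Nm), stays where it is left
- tray_nut_0: steel hex nut, 24 mm across flats, 14 mm high, 30 g, at the start flat in the tray's nut bay; origin: centre of its underside; the flats face along its x axis and at every 60 degrees from it. May be absent
- tray_nut_1: steel hex nut, 24 mm across flats, 14 mm high, 30 g, at the start flat in the tray's nut bay; origin: centre of its underside; the flats face along its x axis and at every 60 degrees from it. May be absent
- tray_nut_2: steel hex nut, 24 mm across flats, 14 mm high, 30 g, at the start flat in the tray's nut bay; origin: centre of its underside; the flats face along its x axis and at every 60 degrees from it. May be absent
- tray_nut_3: steel hex nut, 24 mm across flats, 14 mm high, 30 g, at the start flat in the tray's nut bay; origin: centre of its underside; the flats face along its x axis and at every 60 degrees from it. May be absent
- stray_nut_0: the same kind of steel hex nut, 24 mm across flats, 14 mm high, lying flat on the bench at the start; origin: centre of its underside; flats face along its x axis and at every 60 degrees from it. May be absent
- stray_nut_1: the same kind of steel hex nut, 24 mm across flats, 14 mm high, lying flat on the bench at the start; origin: centre of its underside; flats face along its x axis and at every 60 degrees from it. May be absent
- stray_nut_2: the same kind of steel hex nut, 24 mm across flats, 14 mm high, lying flat on the bench at the start; origin: centre of its underside; flats face along its x axis and at every 60 degrees from it. May be absent
- stray_nut_3: the same kind of steel hex nut, 24 mm across flats, 14 mm high, lying flat on the bench at the start; origin: centre of its underside; flats face along its x axis and at every 60 degrees from it. May be absent
- dowel_0: wooden dowel piece, 10 mm thick, 55 mm long along its y, lying in the tray's dowel bay; origin: centre of its underside as built
- dowel_1: wooden dowel piece, 10 mm thick, 55 mm long along its y, lying in the tray's dowel bay; origin: centre of its underside as built
- dowel_2: wooden dowel piece, 10 mm thick, 55 mm long along its y, lying in the tray's dowel bay; origin: centre of its underside as built
- sanding_block: bystander: cork sanding block, 61 by 105 by 31 mm, on the bench behind the box and tray; origin: centre of its underside
- chuck_key: bystander: steel drill chuck key, 76 by 52 by 17 mm, on the left part of the bench; origin: centre of its underside
- box_mouth (a point): centre of the box's mouth at rim height, 80 mm above the bench

How it is judged (in metres and radians):
On the way, in this order (a step that is already met when the one before it is completed fails the run):
1. the tray is lifted and tipped over the box (angle between tray's own z axis and vertical above 0.15 rad and height (world z) of tray above 0.03 m and horizontal distance between tray_gap and box_mouth below 0.12 m).
2. every nut present is in the box (x of tray_nut_0 in the frame of parts_box between -0.067 and 0.067 m and y of tray_nut_0 in the frame of parts_box between -0.057 and 0.057 m and z of tray_nut_0 in the frame of parts_box between 0 and 0.066 m and x of tray_nut_1 in the frame of parts_box between -0.067 and 0.067 m and y of tray_nut_1 in the frame of parts_box between -0.057 and 0.057 m and z of tray_nut_1 in the frame of parts_box between 0 and 0.066 m and x of tray_nut_2 in the frame of parts_box between -0.067 and 0.067 m and y of tray_nut_2 in the frame of parts_box between -0.057 and 0.057 m and z of tray_nut_2 in the frame of parts_box between 0 and 0.066 m and x of tray_nut_3 in the frame of parts_box between -0.067 and 0.067 m and y of tray_nut_3 in the frame of parts_box between -0.057 and 0.057 m and z of tray_nut_3 in the frame of parts_box between 0 and 0.066 m and x of stray_nut_0 in the frame of parts_box between -0.067 and 0.067 m and y of stray_nut_0 in the frame of parts_box between -0.057 and 0.057 m and z of stray_nut_0 in the frame of parts_box between 0 and 0.066 m and x of stray_nut_1 in the frame of parts_box between -0.067 and 0.067 m and y of stray_nut_1 in the frame of parts_box between -0.057 and 0.057 m and z of stray_nut_1 in the frame of parts_box between 0 and 0.066 m and x of stray_nut_2 in the frame of parts_box between -0.067 and 0.067 m and y of stray_nut_2 in the frame of parts_box between -0.057 and 0.057 m and z of stray_nut_2 in the frame of parts_box between 0 and 0.066 m and x of stray_nut_3 in the frame of parts_box between -0.067 and 0.067 m and y of stray_nut_3 in the frame of parts_box between -0.057 and 0.057 m and z of stray_nut_3 in the frame of parts_box between 0 and 0.066 m), for 0.2 s.
3. the cover sits level and flush in the mouth of the box (z of cover in the frame of parts_box between 0.069 and 0.0737 m and angle between cover's own z axis and vertical below 0.035 rad and horizontal distance between cover and parts_box below 0.008 m), for 0.2 s.
4. the wing knob is turned so that its tongue lies over the cover (value of joint wing_knob above 1.3 rad), for 0.2 s.
At the end, for the whole second after the job is handed in: All nuts present lie in the box, the three dowels in the tray's dowel bay; the tray stands flat and still on the bench (6 mm, 0.05 rad); the cover is flush (underside within 1.7 mm of its seat, 0.035 rad, centre within 8 mm); the knob stands past 1.3 rad (all of step 2 and all of step 3 and x of dowel_0 in the frame of tray between -0.066 and 0.066 m and y of dowel_0 in the frame of tray between -0.056 and 0.002 m and z of dowel_0 in the frame of tray between -0.003 and 0.03 m and x of dowel_1 in the frame of tray between -0.066 and 0.066 m and y of dowel_1 in the frame of tray between -0.056 and 0.002 m and z of dowel_1 in the frame of tray between -0.003 and 0.03 m and x of dowel_2 in the frame of tray between -0.066 and 0.066 m and y of dowel_2 in the frame of tray between -0.056 and 0.002 m and z of dowel_2 in the frame of tray between -0.003 and 0.03 m and value of joint wing_knob above 1.3 rad and height (world z) of tray between -0.006 and 0.006 m and angle between tray's own z axis and vertical below 0.05 rad and linear speed of tray below 0.02 m/s); the robot touches nothing.
It fails at once if the sanding block is moved more than 4 cm (distance of sanding_block from where it was at the start of the episode above 0.04 m).
It fails at once if the chuck key is moved more than 4 cm (distance of chuck_key from where it was at the start of the episode above 0.04 m).
Of stray_nut_0, stray_nut_1, stray_nut_2, stray_nut_3 only 2 to 4 are there at a start; the rules pass over those that are not, and their reading is None.
Of tray_nut_0, tray_nut_1, tray_nut_2, tray_nut_3 only 2 to 4 are there at a start; the rules pass over those that are not, and their reading is None.
At some moment in a run one of stray_nut_0, stray_nut_1, stray_nut_2, stray_nut_3, cover may be knocked a few centimetres aside while the robot is not near it.
It also fails if it takes over 208 s, if anything falls off the work surface, if the arm or the gripper's body presses on something with over 40 N, if the wrist force passes 120 N, or if a joint passes its speed limit or range.

ROBOT

A 6-joint arm with a two-finger parallel gripper is mounted at the origin on the work surface; the furniture and walls round the work are solid. World frame = base frame: x ahead of the robot, y to its left, z up, the work surface at z = 0. Lengths are in m, angles in degrees, forces in N, time in s.
With the tool pointing down it reaches from about 0.35 to 0.8 m from the base axis. Payload 7.3 kg.
Tool frame: the origin (TCP) lies at the very end of the fingers, on their centre line; the grasp point (between the pads) lies 19 mm behind it (bot.grip_point_offset is the distance from the TCP to the grasp point, in m); z points along the fingers, y is the direction in which the jaws open and shut (so a half turn about z gives the same grasp; the last joint's range is limited). The gripper opens to 85 mm and grips with 20 to 120 N. Pads are 22 mm wide; open, the fingers measure 114 mm over their backs; the gripper's body (76 mm by 85 mm) begins 54 mm behind the grasp point. The pads swing forward as they close: fully open they stand 13 mm farther back than shut.
Start: joints at [65.317, 19.595, 87.324, -0, 73.075, -8.365], TCP at [0.147, 0.504, 0.231] pointing down, gripper open.
Joint ranges: [-145.02, 145.02], [-44.19, 115.74], [2.07, 154.8], [-57.11, 237.11], [16.16, 152.29], [-177.93, 177.93]. Speed limits (degrees/s): [147.25, 147.25, 180, 180, 180, 180].

INTERFACE

Orientations are given as [roll, pitch, yaw] about the fixed x, y, z axes, in that order (R = Rz(yaw) Ry(pitch) Rx(roll)).
In Python, from rig import status, vision, job, bot gives the robot as it stands.
- The arm moves only by the tool apply_moves, never from a script. Its argument "targets" is a list of rows, each an object of numbers: "claw": the closure, from 0 (fully open) to 1 (shut); "tx", "ty", "tz": the shift along the tool's x, y, z normalised to -1 to 1, where 1 is 0.04 m; "rx", "ry", "rz": the turn, a rotation vector about the tool's x, y, z normalised to -1 to 1, where 1 is 180 degrees. A call has 1 to 12 rows; each row shifts and turns the pose as measured when the row begins, along the tool's axes as they then stand; what a row does not reach is not made up. A row lasts 1/12 s, in which the tool goes at most 41.7 mm and 7.16 degrees, less where a joint would pass 70% of its speed; a pose out of reach is approached as far as the arm can. A call with a number of a shift or a turn outside -1 to 1 is refused whole. A call with a gripper value outside its range is refused whole. The fingers move at their own pace and stop on an object; "squeeze" is the grip in N (left out, the last holds). Time passes only in rows, so rows that do not move let the fingers close. It gives the time, the measured TCP pose, the force and the opening at its end, in the units of the state.
- status.read_state(): the state, without advancing time (a new reading comes with each control period).
- vision.snapshot(name): name is "scene" or "side" or "wrist"; returns the picture (384x512x3 uint8, red, green, blue); there is no depth.
- vision.camera_model(name): a dict with "intrinsics" (3x3 intrinsics, pixels), "dist_coeffs" ([k1, k2, p1, p2, k3] as OpenCV has them; the pictures are not rectified), "pose" (4x4, takes a point from camera to world coordinates). Camera axes: x right, y down, z forward; pixel columns grow to the right and rows downward; lengths in m; the calibration is good to about 2 mm. A picture is of the moment at which its call begins: read the wrist's pose just before it. camera_model takes no time and is no camera call; for the wrist camera it gives the pose at the moment of the call.
- job.finish_job(): hands the job in, once; it reports no verdict.
The state is a dict: "clock": time; "qpos": joint angles; "joint_vel": joint speeds; "effort": joint torques, N m; "eef_pos": TCP position; "tool_rot": TCP orientation; "contact_force": force on the tool from outside, world axes, zero at the start; "ft_torque": the same for the moment, N m; "width": finger opening in m.
Only numpy, scipy, OpenCV 4.12 (cv2) and the standard library are available. Lean on these libraries where they do the work, as an engineer would, in place of code of your own. Each camera call takes 0.05 s, during which the arm holds its last target. There are 200 camera calls.

## Working session

There is one attempt and no reset: what is moved stays moved. The work goes in short steps, Python scripts to look and compute and a tool call to move; the robot and the scene stay as the last step left them, time stands still between calls to the robot, and variables do not carry over. Pictures are saved under pics/ and viewed, about 12 in all and at most 16, crops included, and the job is handed in when it is done.

Besides the shell and the picture viewer there is one more tool, called after "Call:" by a JSON object that holds its "api" and its "payload". apply_moves: Moves the arm, as the interface text tells. Scaled input: -1 to 1 covers 0.04 m each way for a shift and 180 degrees each way for a turn. Its arguments: {"type":"object","properties":{"targets":{"type":"array","items":{"type":"object","properties":{"claw":{"type":"number"},"tx":{"type":"number","minimum":-1,"maximum":1},"ty":{"type":"number","minimum":-1,"maximum":1},"tz":{"type":"number","minimum":-1,"maximum":1},"rx":{"type":"number","minimum":-1,"maximum":1},"ry":{"type":"number","minimum":-1,"maximum":1},"rz":{"type":"number","minimum":-1,"maximum":1}}}},"squeeze":{"type":"number"}},"required":["targets"]}

```bash
ls && mkdir -p pics && python3 - <<'E'
from rig import status, vision
import cv2
print(status.read_state())
for n in("scene","side"):
    im=vision.snapshot(n); m=vision.camera_model(n)
    print(n,m)
    cv2.imwrite(f"pics/{n}0.png",cv2.resize(im[:,:,::-1],(800,600),interpolation=cv2.INTER_CUBIC))
    cv2.imwrite(f"pics/{n}0raw.png",im[:,:,::-1])
E
```

```text
pics
{'clock': 0.0, 'qpos': array([ 6.53170127e+01,  1.96358663e+01,  8.73797417e+01,  1.73779445e-06,
        7.30736558e+01, -8.36563581e+00]), 'joint_vel': array([-0.00460639,  0.02009865,  0.02663972,  0.03470481, -0.03951678,
        0.04815722]), 'effort': array([-2.35004964e-04, -4.33683300e+01, -2.46005791e+01, -2.01682833e-04,
        7.86671386e-03, -1.21490206e-05]), 'eef_pos': array([0.14730985, 0.50347664, 0.23061582]), 'tool_rot': array([-1.79911686e+02, -1.29885969e-02,  1.63682638e+02]), 'contact_force': array([ 0.32828979,  0.30806468, -0.53072249]), 'ft_torque': array([-0.00576663,  0.0054364 ,  0.01400865]), 'width': 0.08525836582455851}
scene {'intrinsics': array([[406.30178175,   0.        , 251.16794684],
       [  0.        , 406.30178175, 192.97163695],
       [  0.        ,   0.        ,   1.        ]]), 'dist_coeffs': array([0.04659328, 0.        , 0.        , 0.        , 0.        ]), 'pose': array([[ 0.99169199,  0.11863295, -0.04973146,  0.58592837],
       [ 0.12833399, -0.88600222,  0.44556756, -0.328052  ],
       [ 0.00879681, -0.44824802, -0.89386595,  0.87192987],
       [ 0.        ,  0.        ,  0.        ,  1.        ]])}
side {'intrinsics': array([[394.65098136,   0.        , 252.04194338],
       [  0.        , 394.65098136, 188.45080818],
       [  0.        ,   0.        ,   1.        ]]), 'dist_coeffs': array([-0.04280154,  0.        ,  0.        ,  0.        ,  0.        ]), 'pose': array([[-0.97059405, -0.20500749,  0.12617103,  0.43261189],
       [-0.24056524,  0.84497974, -0.47763753,  0.49445666],
       [-0.00869269, -0.49394451, -0.86944998,  0.88065943],
       [ 0.        ,  0.        ,  0.        ,  1.        ]])}
```

View pics/scene0.png

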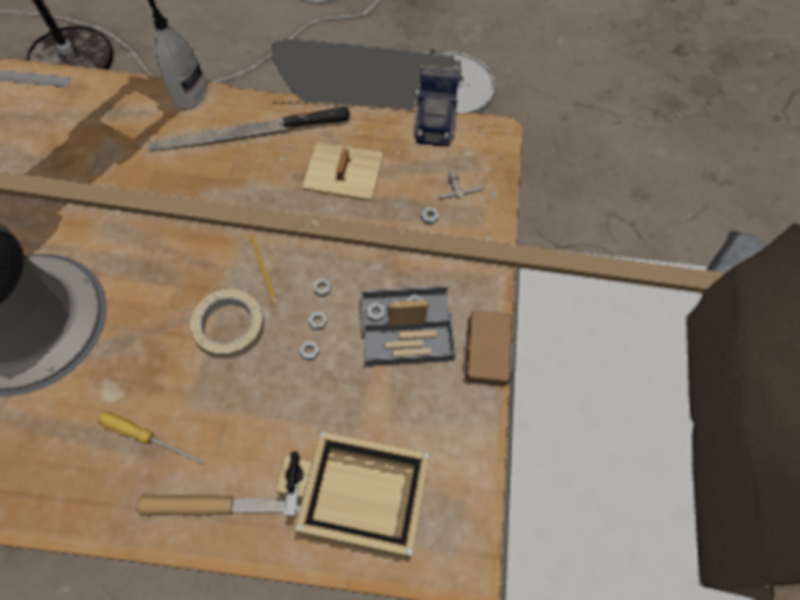

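View pics/side0.png

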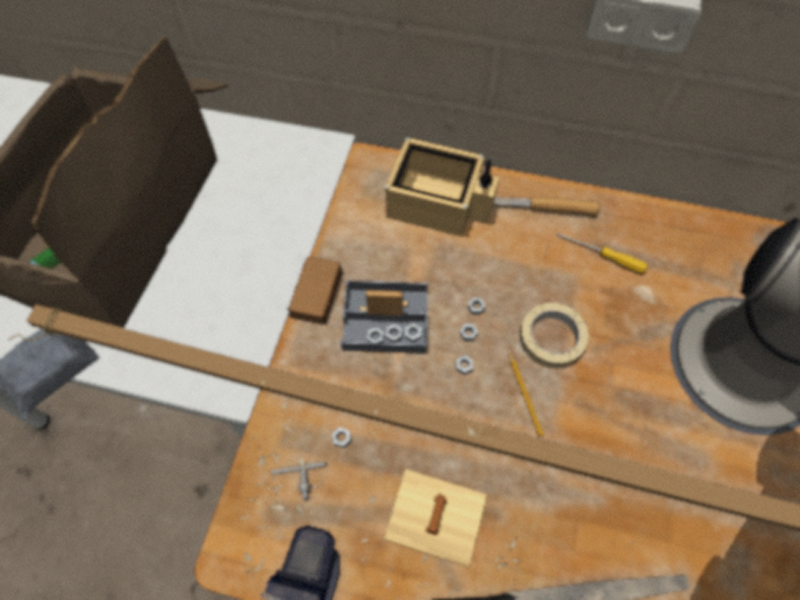

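```bash
cat > h.py <<'E'
import numpy as np, cv2
from rig import status, vision
def plane(m,uv,z):
    """pixel(s) (raw) -> world points on height z"""
    uv=np.array(uv,float).reshape(-1,1,2)
    n=cv2.undistortPoints(uv,m["intrinsics"],m["dist_coeffs"]).reshape(-1,2)
    T=m["pose"]; d=np.c_[n,np.ones(len(n))]@T[:3,:3].T
    s=(z-T[2,3])/d[:,2]
    return T[:3,3]+d*s[:,None]
def proj(m,P):
    T=np.linalg.inv(m["pose"])
    return cv2.projectPoints(np.array(P,float).reshape(-1,1,3),cv2.Rodrigues(T[:3,:3])[0],T[:3,3],m["intrinsics"],m["dist_coeffs"])[0].reshape(-1,2)
def s8(p): return (np.array(p,float)+.5)*.64-.5
E
python3 - <<'E'
from h import *
np.set_printoptions(precision=4,suppress=True)
S=vision.camera_model("scene");D=vision.camera_model("side")
def go(n,m,px,z): print(n,z);print(plane(m,s8(px),z)[:,:2])
go("stray scene",S,[(321,286),(317,319),(309,350),(430,214)],.012)
go("stray side",D,[(477,304),(469,331),(464,365),(341,436)],.012)
go("box scene",S,[(323,435),(428,456),(411,553),(299,532)],.08)
go("box side TL TR BR BL",D,[(410,141),(486,157),(470,204),(388,187)],.08)
go("knob",S,[(294,456),(291,485)],.115)
go("tray rim scene",S,[(362,291),(448,288),(453,359),(365,363)],.03)
go("tray rim side",D,[(347,283),(427,285),(428,351),(342,348)],.03)
go("traygrip top scene",S,[(388,302),(427,302)],.09)
go("traygrip top side",D,[(367,291),(404,291)],.09)
go("cover scene",S,[(316,145),(383,154),(371,198),(304,188)],.006)
go("cover side",D,[(407,471),(487,487),(470,563),(386,541)],.006)
go("cover bar top",S,[(347,150),(340,176)],.034)
go("chuck",S,[(450,172),(440,197),(483,190)],.01)
go("sand",S,[(473,311),(511,313),(508,381),(467,379)],.031)
go("beam",S,[(0,178),(0,190),(520,245),(520,270)],.02)
W=vision.camera_model("wrist");st=status.read_state()
print(W["pose"],W["intrinsics"],W["dist_coeffs"],st["eef_pos"])
E
```

```text
stray scene 0.012
[[0.4257 0.1129]
 [0.4297 0.0571]
 [0.4273 0.0065]
 [0.5777 0.2672]]
stray side 0.012
[[0.4252 0.0025]
 [0.4289 0.053 ]
 [0.4257 0.1115]
 [0.5767 0.262 ]]
box scene 0.08
[[ 0.479  -0.1309]
 [ 0.6128 -0.1399]
 [ 0.6046 -0.2532]
 [ 0.4717 -0.2473]]
box side TL TR BR BL 0.08
[[ 0.5961 -0.2514]
 [ 0.4611 -0.246 ]
 [ 0.4695 -0.1397]
 [ 0.6081 -0.1427]]
knob 0.115
[[ 0.4542 -0.1687]
 [ 0.4575 -0.2019]]
tray rim scene 0.03
[[ 0.4912  0.1034]
 [ 0.6183  0.1256]
 [ 0.6356  0.0129]
 [ 0.5126 -0.0096]]
tray rim side 0.03
[[ 0.6348  0.0239]
 [ 0.5092 -0.0027]
 [ 0.4829  0.1098]
 [ 0.6104  0.1358]]
traygrip top scene 0.09
[[0.536  0.0605]
 [0.5893 0.0677]]
traygrip top side 0.09
[[0.5879 0.0634]
 [0.5346 0.0505]]
cover scene 0.006
[[0.367  0.3873]
 [0.4846 0.3838]
 [0.4773 0.2899]
 [0.3636 0.2947]]
cover side 0.006
[[0.4732 0.2866]
 [0.3601 0.2819]
 [0.3648 0.3846]
 [0.4789 0.3842]]
cover bar top 0.034
[[0.4271 0.3609]
 [0.4244 0.3063]]
chuck 0.01
[[0.6024 0.3578]
 [0.5906 0.3044]
 [0.6602 0.328 ]]
sand 0.031
[[ 0.6582  0.0918]
 [ 0.7137  0.0959]
 [ 0.7143 -0.01  ]
 [ 0.6574 -0.0147]]
beam 0.02
[[-0.1206  0.2346]
 [-0.1113  0.2119]
 [ 0.7239  0.2222]
 [ 0.7258  0.177 ]]
[[ 0.2819  0.9123  0.297   0.0704]
 [ 0.9594 -0.2672 -0.0898  0.5255]
 [-0.0026  0.3103 -0.9506  0.3739]
 [ 0.      0.      0.      1.    ]] [[319.2045   0.     257.437 ]
 [  0.     319.2045 195.2044]
 [  0.       0.       1.    ]] [-0.0802  0.      0.      0.      0.    ] [0.1473 0.5035 0.2307]
```

Call:
{"api": "apply_moves", "payload": {"targets": [{"rz": -0.0372},{"rz": -0.0372},{"rz": -0.0372},{"rz": -0.0372},{"tx": -0.545,"ty": -0.852},{"tx": -0.545,"ty": -0.852},{"tx": -0.545,"ty": -0.852},{"tx": -0.545,"ty": -0.852},{"tx": -0.545,"ty": -0.852},{"tx": -0.545,"ty": -0.852},{"tx": -0.545,"ty": -0.852},{"tx": -0.545,"ty": -0.852}]}}

```text
invalid input at $.targets[0]: expected keys claw, tx, ty, tz, rx, ry, rz
```

```bash
cat >> h.py <<'E'
from scipy.spatial.transform import Rotation as Rn
def pose():
    s=status.read_state(); return s["eef_pos"],Rn.from_euler("xyz",s["tool_rot"],degrees=True)
def to(p,yaw=None,R=None):
    """print tool-frame unit shift (after turning) and turn to target"""
    P,Q=pose()
    T=R if R is not None else (Rn.from_euler("xyz",[180,0,yaw],degrees=True) if yaw is not None else Q)
    rv=(Q.inv()*T).as_rotvec()/np.pi
    d=T.inv().apply(np.array(p)-P)/.04; d0=Q.inv().apply(np.array(p)-P)/.04
    print("turn",rv.round(4),"rows",np.ceil(np.linalg.norm(rv)/.0397),"| shift after turn",d.round(3),"before",d0.round(3),"rows",np.linalg.norm(d).round(2))
E
python3 - <<'E'
from h import *
import rig
print(dir(rig.bot)); s=status.read_state(); print(s)
to([.562,.0605,.23],-169.5)
E
```

```text
['Unreachable', '__class__', '__delattr__', '__dict__', '__dir__', '__doc__', '__eq__', '__format__', '__ge__', '__getattribute__', '__getstate__', '__gt__', '__hash__', '__init__', '__init_subclass__', '__le__', '__lt__', '__module__', '__ne__', '__new__', '__reduce__', '__reduce_ex__', '__repr__', '__setattr__', '__sizeof__', '__str__', '__subclasshook__', '__weakref__', 'grip_point_offset']
{'clock': 0.1, 'qpos': array([ 6.53159296e+01,  1.96319909e+01,  8.73717430e+01, -3.01391771e-04,
        7.30758558e+01, -8.36420768e+00]), 'joint_vel': array([-0.07985433, -0.06377494, -0.20009049,  0.07614685, -0.04102587,
        0.01198068]), 'effort': array([ 5.18370725e-04, -4.34451342e+01, -2.46483314e+01, -4.31104936e-04,
        4.72741784e-03,  7.87034651e-05]), 'eef_pos': array([0.14734291, 0.50352127, 0.23069966]), 'tool_rot': array([-1.79921215e+02, -1.12923679e-02,  1.63680217e+02]), 'contact_force': array([ 0.17668791, -0.53985416, -0.08717548]), 'ft_torque': array([-0.00895801,  0.04478488, -0.04468535]), 'width': 0.08550347287159242}
turn [-0.0004 -0.0002 -0.149 ] rows 4.0 | shift after turn [ -8.174 -12.779   0.017] before [-13.061  -7.716   0.026] rows 15.17
```

Call:
{"api": "apply_moves", "payload": {"targets": [{"claw": 0,"tx": 0,"ty": 0,"tz": 0,"rx": 0,"ry": 0,"rz": -0.0372},{"claw": 0,"tx": 0,"ty": 0,"tz": 0,"rx": 0,"ry": 0,"rz": -0.0372},{"claw": 0,"tx": 0,"ty": 0,"tz": 0,"rx": 0,"ry": 0,"rz": -0.0372},{"claw": 0,"tx": 0,"ty": 0,"tz": 0,"rx": 0,"ry": 0,"rz": -0.0372},{"claw": 0,"tx": -0.545,"ty": -0.852,"tz": 0,"rx": 0,"ry": 0,"rz": 0},{"claw": 0,"tx": -0.545,"ty": -0.852,"tz": 0,"rx": 0,"ry": 0,"rz": 0},{"claw": 0,"tx": -0.545,"ty": -0.852,"tz": 0,"rx": 0,"ry": 0,"rz": 0},{"claw": 0,"tx": -0.545,"ty": -0.852,"tz": 0,"rx": 0,"ry": 0,"rz": 0},{"claw": 0,"tx": -0.545,"ty": -0.852,"tz": 0,"rx": 0,"ry": 0,"rz": 0},{"claw": 0,"tx": -0.545,"ty": -0.852,"tz": 0,"rx": 0,"ry": 0,"rz": 0},{"claw": 0,"tx": -0.545,"ty": -0.852,"tz": 0,"rx": 0,"ry": 0,"rz": 0},{"claw": 0,"tx": -0.545,"ty": -0.852,"tz": 0,"rx": 0,"ry": 0,"rz": 0}]}}

```text
clock: 1.1
eef_pos: [0.3747, 0.268, 0.226]
tool_rot: [-179.7, -0.5, -167.3]
contact_force: [1.1, 1.3, -0.6]
width: 0.0854
```

```bash
python3 - <<'E'
from h import *
print(status.read_state()["qpos"].round(1))
to([.562,.0605,.23],-169.5)
E
```

```text
[ 26.1  13.4  96.9  -0.2  70.2 -76.6]
turn [-0.0015 -0.0027  0.0125] rows 1.0 | shift after turn [-3.66  -5.954 -0.101] before [-3.423 -6.093 -0.102] rows 6.99
```

Call:
{"api": "apply_moves", "payload": {"targets": [{"claw": 0,"tx": -0.5,"ty": -0.86,"tz": 0,"rx": 0,"ry": 0,"rz": 0.0125},{"claw": 0,"tx": -0.52,"ty": -0.86,"tz": 0,"rx": 0,"ry": 0,"rz": 0},{"claw": 0,"tx": -0.52,"ty": -0.86,"tz": 0,"rx": 0,"ry": 0,"rz": 0},{"claw": 0,"tx": -0.52,"ty": -0.86,"tz": 0,"rx": 0,"ry": 0,"rz": 0},{"claw": 0,"tx": -0.52,"ty": -0.86,"tz": 0,"rx": 0,"ry": 0,"rz": 0},{"claw": 0,"tx": -0.52,"ty": -0.86,"tz": 0,"rx": 0,"ry": 0,"rz": 0},{"claw": 0,"tx": -0.52,"ty": -0.8,"tz": 0,"rx": 0,"ry": 0,"rz": 0},{"claw": 0,"tx": 0,"ty": 0,"tz": 0,"rx": 0,"ry": 0,"rz": 0}]}}

```text
clock: 1.77
eef_pos: [0.5693, 0.0439, 0.2228]
tool_rot: [-179.6, -0.7, -170.0]
contact_force: [-1.6, 0.5, -0.7]
width: 0.0857
```

```bash
python3 - <<'E'
from h import *
to([.562,.0605,.23],-169.5)
m=vision.camera_model("wrist");im=vision.snapshot("wrist")
np.savez("pics/w1.npz",im=im,pose=m["pose"])
o=cv2.resize(im[:,:,::-1],(800,600),interpolation=cv2.INTER_CUBIC)
# overlay estimated tray
c,s=np.cos(np.radians(10.7)),np.sin(np.radians(10.7))
P=np.array([(66,56,30),(66,-56,30),(-66,-56,30),(-66,56,30),(28,5,90),(28,-5,90),(-28,-5,90),(-28,5,90)])/1000
w=np.c_[P[:,0]*c-P[:,1]*s+.562,P[:,0]*s+P[:,1]*c+.0615,P[:,2]]
for k,p in enumerate(proj(m,w)): cv2.circle(o,tuple(((p+.5)/.64-.5).astype(int)),3,(0,0,255) if k<4 else (0,255,0),1)
cv2.imwrite("pics/w1.png",o)
E
```

```text
turn [-0.002  -0.0036 -0.0028] rows 1.0 | shift after turn [ 0.103  0.442 -0.18 ] before [ 0.109  0.44  -0.181] rows 0.49
```

View pics/w1.png

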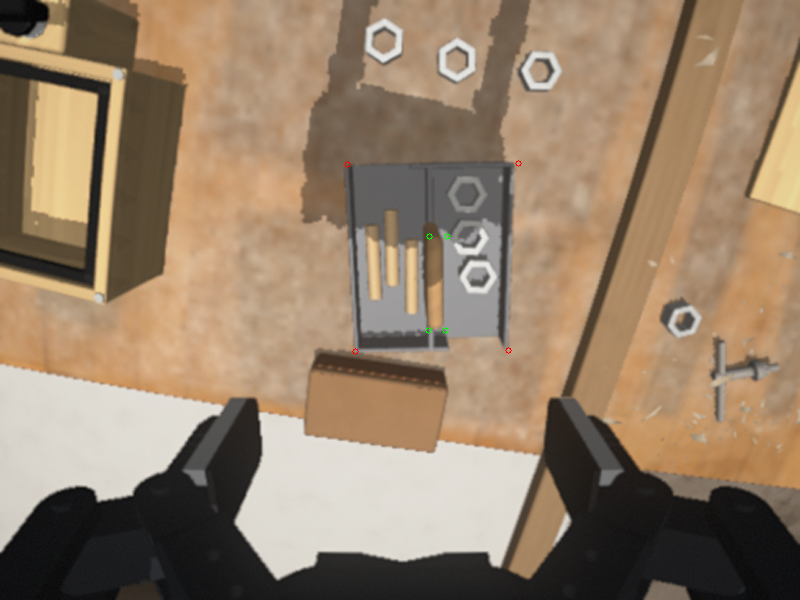

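```bash
cat >> h.py <<'E'
from scipy.optimize import least_squares
def fit(obs,x0):
    """obs: list of (model, pts3 (object frame, mm), px800); solve x,y,yaw"""
    def W(q,P):
        P=np.array(P)/1000; c,s=np.cos(q[2]),np.sin(q[2])
        return np.c_[P[:,0]*c-P[:,1]*s+q[0],P[:,0]*s+P[:,1]*c+q[1],P[:,2]]
    f=lambda q: np.concatenate([(proj(m,W(q,P))-s8(px)).ravel() for m,P,px in obs])
    r=least_squares(f,x0,loss="soft_l1"); print("x,y,yaw",r.x[:2].round(4),np.degrees(r.x[2]).round(2),"res px",r.fun.reshape(-1,2).round(1).tolist()); return r.x
E
python3 - <<'E'
from h import *
S=vision.camera_model("scene");D=vision.camera_model("side");m=dict(vision.camera_model("wrist"));m["pose"]=np.load("pics/w1.npz")["pose"]
P=[(-66,-56,30),(-66,56,30),(66,-56,30)];px=[(347,164),(514,164),(356,350)]
G=[(-28,-5,90),(-28,5,90),(28,-5,90),(28,5,90)]; gp=[(425,227),(440,227),(427,330),(443,329)]
print("tray");fit([(m,P,px),(m,G,gp)],[.56,.06,.19])
C=[(-66,56,30),(66,56,30),(66,-56,30),(-66,-56,30)]
ts=(S,C,[(362,291),(448,288),(453,359),(365,363)]);td=(D,[C[2],C[3],C[0],C[1]],[(347,283),(427,285),(428,351),(342,348)])
fit([ts],[.56,.06,.19]);fit([td],[.56,.06,.19])
print("box")
B=[(-70,60,80),(70,60,80),(70,-60,80),(-70,-60,80)]
bw=(m,B[:2],[(121,70),(101,301)]);bs=(S,B,[(323,435),(428,456),(411,553),(299,532)]);bd=(D,[B[2],B[3],B[0],B[1]],[(410,141),(486,157),(470,204),(388,187)])
for o in([bw],[bs],[bd],[bw,bs,bd]):fit(o,[.537,-.194,-.05])
print("nuts",plane(m,s8([(384,41),(457,60),(540,71),(683,319)]),.012)[:,:2].round(4))
E
```

```text
tray
x,y,yaw [0.5608 0.0594] 11.34 res px [[-2.3, -0.3], [0.3, -2.7], [-1.3, 0.4], [0.3, 4.5], [2.2, 4.3], [-0.3, -1.0], [0.3, -0.5]]
x,y,yaw [0.5646 0.058 ] 10.05 res px [[-0.7, 0.6], [0.6, 0.4], [1.8, -0.4], [-1.4, -0.6]]
x,y,yaw [0.5592 0.0668] 12.17 res px [[-0.5, 0.6], [1.0, 0.5], [0.2, -0.8], [-0.5, -0.3]]
box
x,y,yaw [ 0.5388 -0.1966] -4.1 res px [[0.2, -1.0], [-0.2, 2.0]]
x,y,yaw [ 0.5418 -0.193 ] -3.89 res px [[-1.2, -1.5], [1.6, -0.8], [1.4, 2.9], [-2.1, 0.2]]
x,y,yaw [ 0.5338 -0.1956] -4.08 res px [[-0.4, -2.6], [0.8, -1.1], [-0.1, 2.8], [-0.1, 0.6]]
x,y,yaw [ 0.5387 -0.1958] -3.99 res px [[0.9, -1.2], [0.6, 1.9], [-3.0, -0.3], [-0.1, 0.5], [-0.6, 4.4], [-4.2, 1.5], [-2.2, -2.9], [-1.0, -1.6], [-2.0, 2.4], [-1.9, 0.2]]
nuts [[0.4257 0.0042]
 [0.4289 0.0534]
 [0.4254 0.1089]
 [0.5748 0.2617]]
```

```bash
python3 - <<'E'
from h import *
to([.561,.060,.053],-168.7)
E
```

```text
turn [-0.0014 -0.0042 -0.0071] rows 1.0 | shift after turn [0.086 0.375 4.24 ] before [0.039 0.392 4.24 ] rows 4.26
```

Call:
{"api": "apply_moves", "payload": {"targets": [{"claw": 0,"tx": 0.06,"ty": 0.38,"tz": 0,"rx": -0.0014,"ry": -0.0042,"rz": -0.0071},{"claw": 0,"tx": 0,"ty": 0,"tz": 0.7,"rx": 0,"ry": 0,"rz": 0},{"claw": 0,"tx": 0,"ty": 0,"tz": 0.7,"rx": 0,"ry": 0,"rz": 0},{"claw": 0,"tx": 0,"ty": 0,"tz": 0.7,"rx": 0,"ry": 0,"rz": 0},{"claw": 0,"tx": 0,"ty": 0,"tz": 0,"rx": 0,"ry": 0,"rz": 0}]}}

```text
clock: 2.23
eef_pos: [0.5581, 0.0686, 0.1371]
tool_rot: [179.8, 0.2, -168.2]
contact_force: [-0.6, -0.8, -0.6]
width: 0.0852
```

```bash
python3 - <<'E'
from h import *
to([.561,.060,.053],-168.7)
E
```

```text
turn [0.0012 0.0013 0.0025] rows 1.0 | shift after turn [-0.028 -0.226  2.104] before [-0.018 -0.234  2.103] rows 2.12
```

Call:
{"api": "apply_moves", "payload": {"targets": [{"claw": 0,"tx": -0.02,"ty": -0.23,"tz": 0.5,"rx": 0.001,"ry": 0.0013,"rz": 0.0025},{"claw": 0,"tx": 0,"ty": 0,"tz": 0.5,"rx": 0,"ry": 0,"rz": 0},{"claw": 0,"tx": 0,"ty": 0,"tz": 0.5,"rx": 0,"ry": 0,"rz": 0},{"claw": 0,"tx": 0,"ty": 0,"tz": 0.4,"rx": 0,"ry": 0,"rz": 0},{"claw": 0,"tx": 0,"ty": 0,"tz": 0,"rx": 0,"ry": 0,"rz": 0},{"claw": 0,"tx": 0,"ty": 0,"tz": 0,"rx": 0,"ry": 0,"rz": 0}]}}

```text
clock: 2.73
eef_pos: [0.5578, 0.0713, 0.0665]
tool_rot: [179.8, 0.3, -167.9]
contact_force: [-0.2, 0.3, 0.5]
width: 0.0855
```

```bash
python3 - <<'E'
from h import *
to([.561,.060,.053],-168.7)
E
```

```text
turn [0.0009 0.0019 0.0047] rows 1.0 | shift after turn [-0.023 -0.292  0.338] before [-0.017 -0.293  0.338] rows 0.45
```

Call:
{"api": "apply_moves", "payload": {"targets": [{"claw": 0,"tx": 0,"ty": -0.29,"tz": 0,"rx": 0,"ry": 0,"rz": 0.0047}]}}

```text
clock: 2.82
eef_pos: [0.5598, 0.0621, 0.0679]
tool_rot: [179.8, 0.4, -168.5]
contact_force: [-0.2, -0.5, 0.4]
width: 0.0852
```

Call:
{"api": "apply_moves", "payload": {"targets": [{"claw": 0,"tx": 0,"ty": 0,"tz": 0,"rx": 0,"ry": 0,"rz": 0}]}}

```text
clock: 2.9
eef_pos: [0.561, 0.0612, 0.0697]
tool_rot: [179.9, 0.5, -168.6]
contact_force: [0.4, -0.5, 0.4]
width: 0.0853
```

Call:
{"api": "apply_moves", "payload": {"targets": [{"claw": 0,"tx": 0,"ty": 0,"tz": 0,"rx": 0,"ry": 0,"rz": 0}]}}

```text
clock: 2.98
eef_pos: [0.5616, 0.061, 0.0712]
tool_rot: [179.9, 0.7, -168.6]
contact_force: [-0.3, -0.2, 0.5]
width: 0.0852
```

```bash
python3 - <<'E'
from h import *
to([.561,.060,.053],-168.7)
print(status.read_state()["joint_vel"])
E
```

```text
turn [0.0006 0.0037 0.0006] rows 1.0 | shift after turn [ 0.021 -0.023  0.456] before [ 0.026 -0.023  0.456] rows 0.46
[-1.00524288 -1.20927564 -1.06874799 -0.54517128  0.58249031 -0.16930957]
```

Call:
{"api": "apply_moves", "payload": {"targets": [{"claw": 0,"tx": 0,"ty": -0.02,"tz": 0.3,"rx": 0,"ry": 0.004,"rz": 0},{"claw": 0,"tx": 0,"ty": 0,"tz": 0.18,"rx": 0,"ry": 0,"rz": 0},{"claw": 0,"tx": 0,"ty": 0,"tz": 0.03,"rx": 0,"ry": 0,"rz": 0}]}}

```text
clock: 3.23
eef_pos: [0.5639, 0.0597, 0.0522]
tool_rot: [180.0, 0.2, -168.6]
contact_force: [-0.2, -0.8, 0.6]
width: 0.0855
```

```bash
python3 - <<'E'
from h import *
to([.561,.060,.053],-168.7)
E
```

```text
turn [0.0002 0.0012 0.0003] rows 1.0 | shift after turn [ 0.069  0.021 -0.021] before [ 0.069  0.021 -0.021] rows 0.08
```

Call:
{"api": "apply_moves", "payload": {"targets": [{"claw": 1,"tx": 0.03,"ty": 0,"tz": 0,"rx": 0,"ry": 0,"rz": 0},{"claw": 1,"tx": 0,"ty": 0,"tz": 0,"rx": 0,"ry": 0,"rz": 0},{"claw": 1,"tx": 0,"ty": 0,"tz": 0,"rx": 0,"ry": 0,"rz": 0},{"claw": 1,"tx": 0,"ty": 0,"tz": 0,"rx": 0,"ry": 0,"rz": 0},{"claw": 1,"tx": 0,"ty": 0,"tz": 0,"rx": 0,"ry": 0,"rz": 0},{"claw": 1,"tx": 0,"ty": 0,"tz": 0,"rx": 0,"ry": 0,"rz": 0},{"claw": 1,"tx": 0,"ty": 0,"tz": 0,"rx": 0,"ry": 0,"rz": 0},{"claw": 1,"tx": 0,"ty": 0,"tz": 0,"rx": 0,"ry": 0,"rz": 0}], "squeeze": 90}}

```text
clock: 3.9
eef_pos: [0.5619, 0.0595, 0.0508]
tool_rot: [179.9, 0.1, -168.7]
contact_force: [-0.3, -0.4, -1.5]
width: 0.009
```

```bash
python3 - <<'E'
from h import *
to([.561,.060,.19],-168.7)
E
```

```text
turn [0.0004 0.0003 0.0003] rows 1.0 | shift after turn [ 0.019  0.017 -3.481] before [ 0.015  0.022 -3.481] rows 3.48
```

Call:
{"api": "apply_moves", "payload": {"targets": [{"claw": 1,"tx": 0,"ty": 0,"tz": -0.15,"rx": 0,"ry": 0,"rz": 0},{"claw": 1,"tx": 0,"ty": 0,"tz": -0.3,"rx": 0,"ry": 0,"rz": 0},{"claw": 1,"tx": 0,"ty": 0,"tz": -0.3,"rx": 0,"ry": 0,"rz": 0},{"claw": 1,"tx": 0,"ty": 0,"tz": -0.3,"rx": 0,"ry": 0,"rz": 0},{"claw": 1,"tx": 0,"ty": 0,"tz": -0.3,"rx": 0,"ry": 0,"rz": 0},{"claw": 1,"tx": 0,"ty": 0,"tz": -0.3,"rx": 0,"ry": 0,"rz": 0},{"claw": 1,"tx": 0,"ty": 0,"tz": -0.3,"rx": 0,"ry": 0,"rz": 0.014},{"claw": 1,"tx": 0,"ty": 0,"tz": -0.3,"rx": 0,"ry": 0,"rz": 0.0278},{"claw": 1,"tx": 0,"ty": 0,"tz": -0.3,"rx": 0,"ry": 0,"rz": 0.0278},{"claw": 1,"tx": 0,"ty": 0,"tz": -0.3,"rx": 0,"ry": 0,"rz": 0.0278},{"claw": 1,"tx": 0,"ty": 0,"tz": -0.3,"rx": 0,"ry": 0,"rz": 0.0278},{"claw": 1,"tx": 0,"ty": 0,"tz": -0.15,"rx": 0,"ry": 0,"rz": 0.0278}]}}

```text
clock: 4.9
eef_pos: [0.5569, 0.0594, 0.1867]
tool_rot: [-179.9, -0.8, 162.7]
contact_force: [0.0, -0.2, -2.5]
width: 0.0089
```

Call:
{"api": "apply_moves", "payload": {"targets": [{"claw": 1,"tx": 0,"ty": 0,"tz": 0,"rx": 0,"ry": 0,"rz": 0.0278},{"claw": 1,"tx": 0,"ty": 0,"tz": 0,"rx": 0,"ry": 0,"rz": 0.0278},{"claw": 1,"tx": 0,"ty": 0,"tz": 0,"rx": 0,"ry": 0,"rz": 0.0278},{"claw": 1,"tx": 0,"ty": 0,"tz": 0,"rx": 0,"ry": 0,"rz": 0.0278},{"claw": 1,"tx": 0,"ty": 0,"tz": 0,"rx": 0,"ry": 0,"rz": 0.0278},{"claw": 1,"tx": 0,"ty": 0,"tz": 0,"rx": 0,"ry": 0,"rz": 0.0278},{"claw": 1,"tx": 0,"ty": 0,"tz": 0,"rx": 0,"ry": 0,"rz": 0.0278},{"claw": 1,"tx": 0,"ty": 0,"tz": 0,"rx": 0,"ry": 0,"rz": 0.0278},{"claw": 1,"tx": 0,"ty": 0,"tz": 0,"rx": 0,"ry": 0,"rz": 0.0278},{"claw": 1,"tx": 0,"ty": 0,"tz": 0,"rx": 0,"ry": 0,"rz": 0.0278},{"claw": 1,"tx": 0,"ty": 0,"tz": 0,"rx": 0,"ry": 0,"rz": 0.014}]}}

```text
clock: 5.82
eef_pos: [0.5535, 0.0596, 0.1896]
tool_rot: [-179.0, -0.4, 107.3]
contact_force: [-0.4, -0.5, -2.9]
width: 0.0088
```

```bash
python3 - <<'E'
from h import *
# pour target TCP for tray yaw
tx,ty=[np.array(v) for v in ((np.cos(np.radians(-80)),np.sin(np.radians(-80))),(np.cos(np.radians(10)),np.sin(np.radians(10))))]
print(status.read_state()["contact_force"])
to([.524,-.148,.20],100)
E
```

```text
[-0.39070842 -0.45107587 -2.91385681]
turn [-0.0056 -0.002   0.0405] rows 2.0 | shift after turn [-4.984 -1.628 -0.259] before [-4.736 -2.251 -0.255] rows 5.25
```

Call:
{"api": "apply_moves", "payload": {"targets": [{"claw": 1,"tx": -0.14,"ty": -0.06,"tz": 0,"rx": -0.003,"ry": -0.001,"rz": 0.02},{"claw": 1,"tx": -0.28,"ty": -0.12,"tz": -0.02,"rx": -0.003,"ry": -0.001,"rz": 0.02},{"claw": 1,"tx": -0.3,"ty": -0.1,"tz": -0.02,"rx": 0,"ry": 0,"rz": 0},{"claw": 1,"tx": -0.3,"ty": -0.1,"tz": -0.02,"rx": 0,"ry": 0,"rz": 0},{"claw": 1,"tx": -0.3,"ty": -0.1,"tz": -0.02,"rx": 0,"ry": 0,"rz": 0},{"claw": 1,"tx": -0.3,"ty": -0.1,"tz": -0.02,"rx": 0,"ry": 0,"rz": 0},{"claw": 1,"tx": -0.3,"ty": -0.1,"tz": -0.02,"rx": 0,"ry": 0,"rz": 0},{"claw": 1,"tx": -0.3,"ty": -0.1,"tz": -0.02,"rx": 0,"ry": 0,"rz": 0},{"claw": 1,"tx": -0.3,"ty": -0.1,"tz": -0.02,"rx": 0,"ry": 0,"rz": 0},{"claw": 1,"tx": -0.3,"ty": -0.1,"tz": -0.02,"rx": 0,"ry": 0,"rz": 0},{"claw": 1,"tx": -0.3,"ty": -0.1,"tz": -0.02,"rx": 0,"ry": 0,"rz": 0},{"claw": 1,"tx": -0.3,"ty": -0.1,"tz": -0.02,"rx": 0,"ry": 0,"rz": 0}]}}

```text
clock: 6.82
eef_pos: [0.5272, -0.0933, 0.1991]
tool_rot: [-179.7, -0.2, 100.7]
contact_force: [-0.2, 0.6, -2.7]
width: 0.0091
```

```bash
python3 - <<'E'
from h import *
to([.524,-.148,.20],100)
E
```

```text
turn [-0.0019 -0.001   0.0039] rows 1.0 | shift after turn [-1.332 -0.316 -0.023] before [-1.328 -0.333 -0.026] rows 1.37
```

Call:
{"api": "apply_moves", "payload": {"targets": [{"claw": 1,"tx": -0.3,"ty": -0.1,"tz": 0,"rx": -0.002,"ry": -0.001,"rz": 0.003},{"claw": 1,"tx": -0.3,"ty": -0.1,"tz": 0,"rx": 0,"ry": 0,"rz": 0},{"claw": 1,"tx": -0.3,"ty": -0.1,"tz": 0,"rx": 0,"ry": 0,"rz": 0},{"claw": 1,"tx": -0.2,"ty": -0.05,"tz": 0,"rx": 0,"ry": 0,"rz": 0},{"claw": 1,"tx": -0.1,"ty": 0,"tz": 0,"rx": 0,"ry": 0,"rz": 0},{"claw": 1,"tx": 0,"ty": 0,"tz": 0,"rx": 0,"ry": 0,"rz": 0}]}}

```text
clock: 7.32
eef_pos: [0.5194, -0.152, 0.1998]
tool_rot: [-179.9, 0.0, 100.4]
contact_force: [-0.3, -0.6, -2.8]
width: 0.0092
```

```bash
python3 - <<'E'
from h import *
to([.524,-.148,.20],100)
for n in("side","scene"): cv2.imwrite(f"pics/{n}1raw.png",vision.snapshot(n)[:,:,::-1])
a=cv2.imread("pics/side1raw.png")[40:270,150:400];b=cv2.imread("pics/scene1raw.png")[150:380,130:380]
cv2.imwrite("pics/pre.png",cv2.resize(np.hstack([a,b]),None,fx=1.6,fy=1.6,interpolation=cv2.INTER_CUBIC))
E
```

```text
turn [-0.0004  0.      0.002 ] rows 1.0 | shift after turn [ 0.079  0.131 -0.004] before [ 0.078  0.132 -0.004] rows 0.15
```

View pics/pre.png

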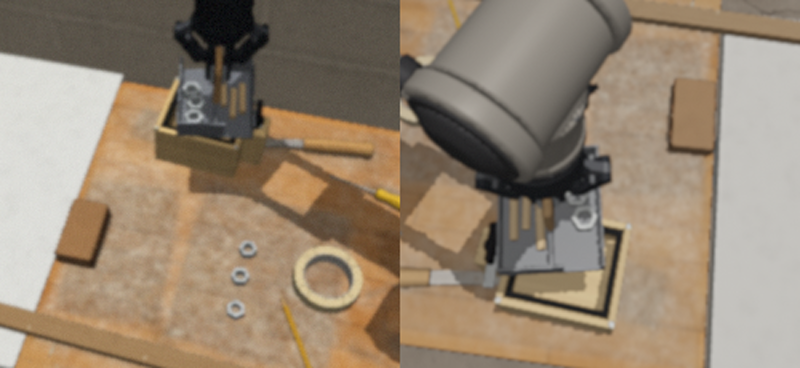

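Call:
{"api": "apply_moves", "payload": {"targets": [{"claw": 1,"tx": 0.2,"ty": 0.1,"tz": 0,"rx": 0,"ry": 0,"rz": 0},{"claw": 1,"tx": 0.1,"ty": 0.05,"tz": 0.05,"rx": 0.0123,"ry": 0.0143,"rz": 0},{"claw": 1,"tx": 0,"ty": 0,"tz": 0,"rx": 0.0123,"ry": 0.0143,"rz": 0},{"claw": 1,"tx": 0,"ty": 0,"tz": 0,"rx": 0.0123,"ry": 0.0143,"rz": 0},{"claw": 1,"tx": 0,"ty": 0,"tz": 0,"rx": 0.0123,"ry": 0.0143,"rz": 0}]}}

```text
clock: 7.83
eef_pos: [0.5232, -0.13, 0.1997]
tool_rot: [-170.8, -10.7, 99.9]
contact_force: [-0.5, -0.6, -3.1]
width: 0.0091
```

```bash
python3 - <<'E'
from h import *
s=status.read_state();print(s["qpos"].round(1))
R=Rn.from_euler("xyz",[180,0,100],degrees=True)*Rn.from_rotvec(np.array([.65,.76,0])*np.radians(41))
to([.525,-.140,.20],R=R)
E
```

```text
[-24.2  30.3  76.8   3.5  86.5 -35.6]
turn [0.0958 0.1149 0.0041] rows 4.0 | shift after turn [-0.215 -0.034 -0.132] before [-0.249 -0.008 -0.053] rows 0.25
```

Call:
{"api": "apply_moves", "payload": {"targets": [{"claw": 1,"tx": -0.12,"ty": 0,"tz": 0,"rx": 0.012,"ry": 0.0144,"rz": 0},{"claw": 1,"tx": -0.12,"ty": 0,"tz": 0,"rx": 0.012,"ry": 0.0144,"rz": 0},{"claw": 1,"tx": 0,"ty": 0,"tz": 0,"rx": 0.012,"ry": 0.0144,"rz": 0},{"claw": 1,"tx": 0,"ty": 0,"tz": 0,"rx": 0.012,"ry": 0.0144,"rz": 0},{"claw": 1,"tx": 0,"ty": 0,"tz": 0,"rx": 0.012,"ry": 0.0144,"rz": 0},{"claw": 1,"tx": 0,"ty": 0,"tz": 0,"rx": 0.012,"ry": 0.0144,"rz": 0},{"claw": 1,"tx": 0,"ty": 0,"tz": 0,"rx": 0.012,"ry": 0.0144,"rz": 0},{"claw": 1,"tx": 0,"ty": 0,"tz": 0,"rx": 0.01,"ry": 0.012,"rz": 0},{"claw": 1,"tx": 0,"ty": 0,"tz": 0,"rx": 0,"ry": 0,"rz": 0},{"claw": 1,"tx": 0,"ty": 0,"tz": 0,"rx": 0,"ry": 0,"rz": 0},{"claw": 1,"tx": 0,"ty": 0,"tz": 0,"rx": 0,"ry": 0,"rz": 0},{"claw": 1,"tx": 0,"ty": 0,"tz": 0,"rx": 0,"ry": 0,"rz": 0}]}}

```text
clock: 8.83
eef_pos: [0.5324, -0.1259, 0.1958]
tool_rot: [-150.6, -30.4, 93.7]
contact_force: [-0.0, 0.1, -2.8]
width: 0.0087
```

```bash
python3 - <<'E'
from h import *
R=Rn.from_euler("xyz",[180,0,100],degrees=True)*Rn.from_rotvec(np.array([.65,.76,0])*np.radians(41))
to([.525,-.140,.20],R=R)
for n in("side","scene"): cv2.imwrite(f"pics/{n}2raw.png",vision.snapshot(n)[:,:,::-1])
a=cv2.imread("pics/side2raw.png")[40:190,200:350];b=cv2.imread("pics/scene2raw.png")[210:360,150:300]
cv2.imwrite("pics/pour.png",cv2.resize(np.hstack([a,b]),None,fx=2.66,fy=2.66,interpolation=cv2.INTER_CUBIC))
E
```

```text
turn [-0.0046  0.0017  0.0087] rows 1.0 | shift after turn [-0.248 -0.3   -0.133] before [-0.24  -0.308 -0.127] rows 0.41
```

View pics/pour.png

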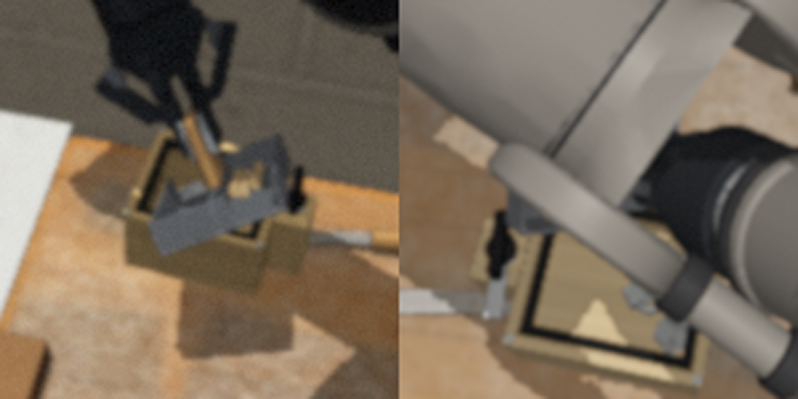

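Call:
{"api": "apply_moves", "payload": {"targets": [{"claw": 1,"tx": -0.15,"ty": -0.2,"tz": -0.1,"rx": 0,"ry": 0,"rz": 0},{"claw": 1,"tx": -0.15,"ty": -0.1,"tz": 0,"rx": 0,"ry": 0,"rz": 0},{"claw": 1,"tx": 0,"ty": 0,"tz": 0,"rx": 0.01,"ry": 0.0115,"rz": 0},{"claw": 1,"tx": 0,"ty": 0,"tz": 0,"rx": 0,"ry": 0,"rz": 0},{"claw": 1,"tx": 0,"ty": 0,"tz": 0,"rx": 0,"ry": 0,"rz": 0},{"claw": 1,"tx": 0,"ty": 0,"tz": 0,"rx": 0,"ry": 0,"rz": 0}]}}

```text
clock: 9.43
eef_pos: [0.5234, -0.1452, 0.2015]
tool_rot: [-148.6, -31.9, 92.6]
contact_force: [0.7, -1.1, -3.1]
width: 0.0091
```

```bash
python3 - <<'E'
from h import *
R=Rn.from_euler("xyz",[180,0,100],degrees=True)*Rn.from_rotvec(np.array([.65,.76,0])*np.radians(41))
to([.525,-.140,.20],R=R)
print(status.read_state()["contact_force"],status.read_state()["ft_torque"])
for n in("side","scene","wrist"): cv2.imwrite(f"pics/{n}3raw.png",vision.snapshot(n)[:,:,::-1])
a=cv2.resize(cv2.imread("pics/side3raw.png")[60:160,220:340],(480,400),interpolation=cv2.INTER_CUBIC);b=cv2.imread("pics/wrist3raw.png")[:,100:407]
b=cv2.resize(b,(320,400))
cv2.imwrite("pics/pour2.png",np.hstack([a,b]))
E
```

```text
turn [-0.0128 -0.0081  0.0084] rows 1.0 | shift after turn [0.093 0.087 0.062] before [0.089 0.092 0.061] rows 0.14
[ 0.66698014 -1.06214888 -3.10387777] [-0.35363988 -0.54303553 -0.0165843 ]
```

View pics/pour2.png

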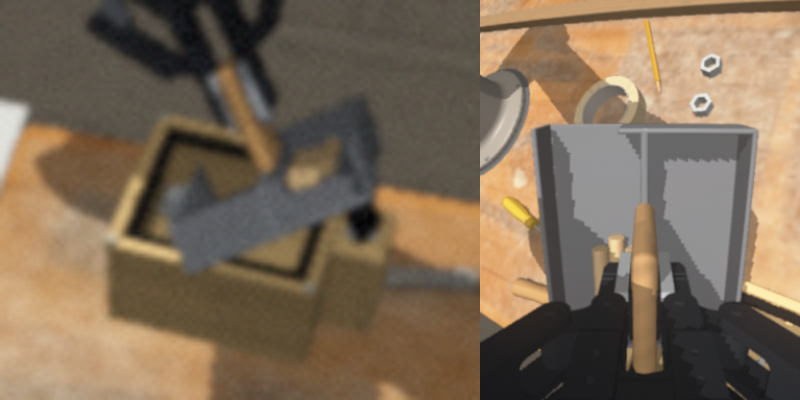

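Call:
{"api": "apply_moves", "payload": {"targets": [{"claw": 1,"tx": 0,"ty": 0,"tz": 0,"rx": -0.02,"ry": -0.023,"rz": 0},{"claw": 1,"tx": 0,"ty": 0,"tz": 0,"rx": -0.024,"ry": -0.028,"rz": 0},{"claw": 1,"tx": 0,"ty": 0,"tz": 0,"rx": -0.024,"ry": -0.028,"rz": 0},{"claw": 1,"tx": 0,"ty": 0,"tz": 0,"rx": -0.024,"ry": -0.028,"rz": 0},{"claw": 1,"tx": 0,"ty": 0,"tz": 0,"rx": -0.024,"ry": -0.028,"rz": 0},{"claw": 1,"tx": 0,"ty": 0,"tz": 0,"rx": -0.024,"ry": -0.028,"rz": 0},{"claw": 1,"tx": 0,"ty": 0,"tz": 0,"rx": -0.018,"ry": -0.02,"rz": 0},{"claw": 1,"tx": 0,"ty": 0,"tz": 0,"rx": 0,"ry": 0,"rz": 0},{"claw": 1,"tx": 0,"ty": 0,"tz": 0,"rx": 0,"ry": 0,"rz": 0}]}}

```text
clock: 10.33
eef_pos: [0.5211, -0.1429, 0.2]
tool_rot: [178.5, 0.7, 101.8]
contact_force: [-0.3, 0.0, -2.9]
width: 0.0091
```

```bash
python3 - <<'E'
from h import *
to([.561,.060,.2],-168.7)
print(status.read_state()["contact_force"])
for n in("side","scene"): cv2.imwrite(f"pics/{n}4raw.png",vision.snapshot(n)[:,:,::-1])
a=cv2.resize(cv2.imread("pics/side4raw.png")[70:170,220:320],(400,400),interpolation=cv2.INTER_CUBIC);b=cv2.imread("pics/scene4raw.png")[240:340,180:280]
b=cv2.resize(b,(400,400),interpolation=cv2.INTER_CUBIC)
cv2.imwrite("pics/lev.png",np.hstack([a,b]))
E
```

```text
turn [ 0.0034  0.0097 -0.497 ] rows 13.0 | shift after turn [-1.973  4.779  0.   ] before [ 4.76   2.017 -0.008] rows 5.17
[-0.30706543  0.04734935 -2.8776861 ]
```

View pics/lev.png

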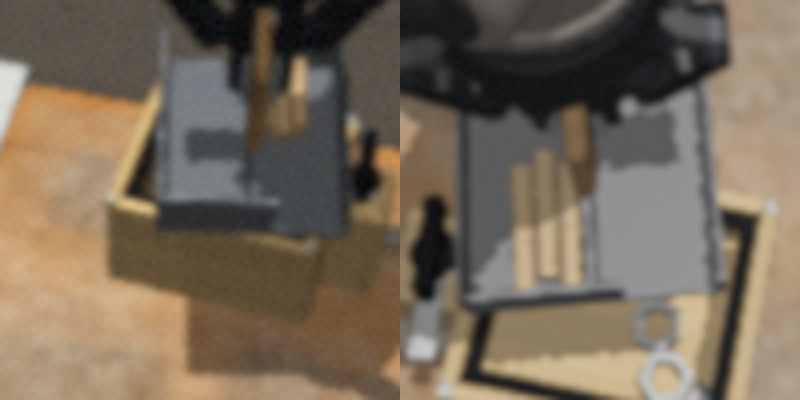

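Call:
{"api": "apply_moves", "payload": {"targets": [{"claw": 1,"tx": 0.2,"ty": 0.09,"tz": 0,"rx": 0.003,"ry": 0.004,"rz": 0},{"claw": 1,"tx": 0.4,"ty": 0.17,"tz": 0,"rx": 0,"ry": 0,"rz": 0},{"claw": 1,"tx": 0.42,"ty": 0.17,"tz": 0,"rx": 0,"ry": 0,"rz": 0},{"claw": 1,"tx": 0.42,"ty": 0.17,"tz": 0,"rx": 0,"ry": 0,"rz": 0},{"claw": 1,"tx": 0.42,"ty": 0.17,"tz": 0,"rx": 0,"ry": 0,"rz": 0},{"claw": 1,"tx": 0.42,"ty": 0.17,"tz": 0,"rx": 0,"ry": 0,"rz": 0},{"claw": 1,"tx": 0.42,"ty": 0.17,"tz": 0,"rx": 0,"ry": 0,"rz": 0},{"claw": 1,"tx": 0.42,"ty": 0.17,"tz": 0,"rx": 0,"ry": 0,"rz": 0},{"claw": 1,"tx": 0.42,"ty": 0.17,"tz": 0.1,"rx": 0,"ry": 0,"rz": 0},{"claw": 1,"tx": 0.42,"ty": 0.17,"tz": 0.2,"rx": 0,"ry": 0,"rz": 0},{"claw": 1,"tx": 0.42,"ty": 0.17,"tz": 0.3,"rx": 0,"ry": 0,"rz": 0},{"claw": 1,"tx": 0.2,"ty": 0.1,"tz": 0.3,"rx": 0,"ry": 0,"rz": 0}]}}

```text
clock: 11.43
eef_pos: [0.571, 0.0578, 0.1576]
tool_rot: [-179.6, -1.1, 101.1]
contact_force: [-1.2, -0.7, -2.3]
width: 0.0089
```

```bash
python3 - <<'E'
from h import *
to([.561,.060,.055],101.5)
E
```

```text
turn [-0.0023 -0.0063 -0.0025] rows 1.0 | shift after turn [ 0.103 -0.233  2.565] before [ 0.05  -0.215  2.568] rows 2.58
```

Call:
{"api": "apply_moves", "payload": {"targets": [{"claw": 1,"tx": 0.05,"ty": -0.12,"tz": 0.25,"rx": -0.0023,"ry": -0.0063,"rz": 0},{"claw": 1,"tx": 0,"ty": -0.05,"tz": 0.35,"rx": 0,"ry": 0,"rz": 0},{"claw": 1,"tx": 0,"ty": 0,"tz": 0.35,"rx": 0,"ry": 0,"rz": 0},{"claw": 1,"tx": 0,"ty": 0,"tz": 0.35,"rx": 0,"ry": 0,"rz": 0},{"claw": 1,"tx": 0,"ty": 0,"tz": 0.35,"rx": 0,"ry": 0,"rz": 0},{"claw": 1,"tx": 0,"ty": 0,"tz": 0.3,"rx": 0,"ry": 0,"rz": 0},{"claw": 1,"tx": 0,"ty": 0,"tz": 0.2,"rx": 0,"ry": 0,"rz": 0}]}}

```text
clock: 12.02
eef_pos: [0.5656, 0.0614, 0.0585]
tool_rot: [-179.0, -0.3, 101.1]
contact_force: [1.1, 0.2, -2.7]
width: 0.0088
```

```bash
python3 - <<'E'
from h import *
to([.561,.060,.052],101.5)
E
```

```text
turn [-0.0053 -0.0018 -0.0021] rows 1.0 | shift after turn [-0.012 -0.119  0.161] before [-0.013 -0.116  0.163] rows 0.2
```

Call:
{"api": "apply_moves", "payload": {"targets": [{"claw": 1,"tx": 0,"ty": 0,"tz": 0.1,"rx": -0.0053,"ry": -0.0018,"rz": 0},{"claw": 1,"tx": 0,"ty": 0,"tz": 0.07,"rx": 0,"ry": 0,"rz": 0},{"claw": 1,"tx": 0,"ty": 0,"tz": 0.05,"rx": 0,"ry": 0,"rz": 0},{"claw": 1,"tx": 0,"ty": 0,"tz": 0.03,"rx": 0,"ry": 0,"rz": 0}]}}

```text
clock: 12.35
eef_pos: [0.5673, 0.0609, 0.0509]
tool_rot: [-179.9, -0.1, 101.0]
contact_force: [-0.6, 0.9, 1.5]
width: 0.0092
```

```bash
python3 - <<'E'
from h import *
to([.561,.060,.051],101.5)
E
```

```text
turn [-0.0008 -0.0004 -0.0026] rows 1.0 | shift after turn [ 0.008 -0.159 -0.004] before [ 0.007 -0.159 -0.003] rows 0.16
```

Call:
{"api": "apply_moves", "payload": {"targets": [{"claw": 0,"tx": 0,"ty": 0,"tz": 0,"rx": 0,"ry": 0,"rz": 0},{"claw": 0,"tx": 0,"ty": 0,"tz": 0,"rx": 0,"ry": 0,"rz": 0},{"claw": 0,"tx": 0,"ty": 0,"tz": 0,"rx": 0,"ry": 0,"rz": 0},{"claw": 0,"tx": 0,"ty": 0,"tz": 0,"rx": 0,"ry": 0,"rz": 0},{"claw": 0,"tx": 0,"ty": 0,"tz": 0,"rx": 0,"ry": 0,"rz": 0},{"claw": 0,"tx": 0,"ty": 0,"tz": -0.3,"rx": 0,"ry": 0,"rz": 0},{"claw": 0,"tx": 0,"ty": 0,"tz": -0.8,"rx": 0,"ry": 0,"rz": 0},{"claw": 0,"tx": 0,"ty": 0,"tz": -1,"rx": 0,"ry": 0,"rz": 0},{"claw": 0,"tx": 0,"ty": -0.9,"tz": -0.4,"rx": 0,"ry": 0,"rz": 0},{"claw": 0,"tx": 0,"ty": -0.9,"tz": -0.3,"rx": 0,"ry": 0,"rz": 0},{"claw": 0,"tx": 0,"ty": -0.9,"tz": 0,"rx": 0,"ry": 0,"rz": 0},{"claw": 0,"tx": 0,"ty": 0,"tz": 0,"rx": 0,"ry": 0,"rz": 0}]}}

```text
clock: 13.35
eef_pos: [0.4595, 0.0391, 0.1641]
tool_rot: [-179.4, -0.2, 101.0]
contact_force: [-0.8, 0.4, -0.4]
width: 0.0857
```

```bash
cat >> h.py <<'E'
def snap(tag):
    p,R=pose(); m=vision.camera_model("wrist");im=vision.snapshot("wrist")
    np.savez(f"pics/{tag}.npz",im=im,pose=m["pose"])
    cv2.imwrite(f"pics/{tag}.png",cv2.resize(im[:,:,::-1],(800,600),interpolation=cv2.INTER_CUBIC))
    print(tag,p.round(4),R.as_euler("xyz",degrees=True).round(1)); return m,im
E
python3 - <<'E'
from h import *
snap("w2")
E
```

```text
w2 [0.4595 0.0391 0.1641] [-179.4   -0.2  101. ]
```

View pics/w2.png

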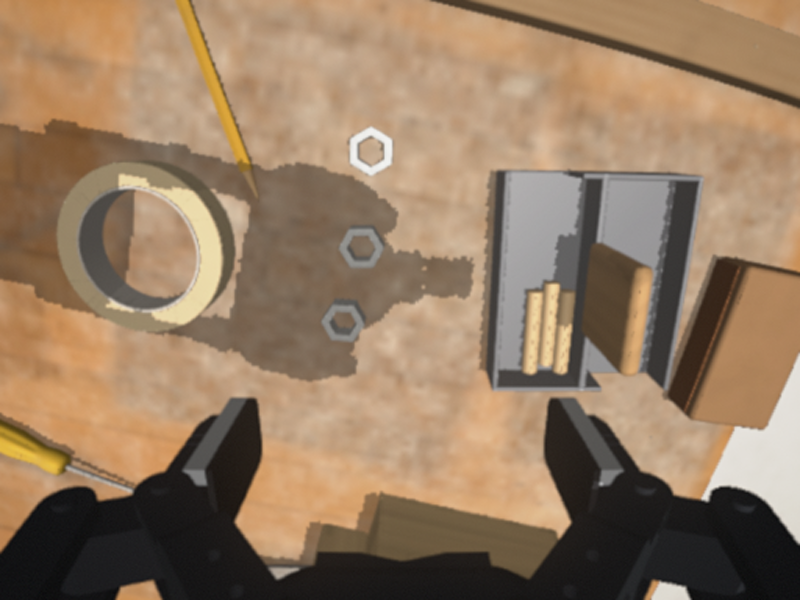

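```bash
python3 - <<'E'
from h import *
m=dict(vision.camera_model("wrist"));m["pose"]=np.load("pics/w2.npz")["pose"]
n=plane(m,s8([(343,321),(361,246),(371,151)]),.013);print(n.round(4))
v=plane(m,s8([(323,322),(363,320),(340,248),(382,245),(371,128),(371,174)]),.014)
for i in(0,2,4):
    e=v[i+1]-v[i];print("vertex axis deg",np.degrees(np.arctan2(e[1],e[0])).round(1),np.linalg.norm(e).round(4))
to([*n[0][:2],.06],71)
E
```

```text
[[0.4256 0.0048 0.013 ]
 [0.4288 0.0541 0.013 ]
 [0.4252 0.1093 0.013 ]]
vertex axis deg 14.2 0.0253
vertex axis deg 15.1 0.0253
vertex axis deg -80.0 0.0253
turn [-0.0015 -0.0002  0.1665] rows 5.0 | shift after turn [-1.121 -0.621  2.63 ] before [-0.666 -1.087  2.634] rows 2.93
```

Call:
{"api": "apply_moves", "payload": {"targets": [{"claw": 0.42,"tx": 0,"ty": 0,"tz": 0.4,"rx": 0,"ry": 0,"rz": 0.035},{"claw": 0.42,"tx": 0,"ty": 0,"tz": 0.4,"rx": 0,"ry": 0,"rz": 0.035},{"claw": 0.42,"tx": 0,"ty": 0,"tz": 0.4,"rx": 0,"ry": 0,"rz": 0.035},{"claw": 0.42,"tx": 0,"ty": 0,"tz": 0.4,"rx": 0,"ry": 0,"rz": 0.035},{"claw": 0.42,"tx": 0,"ty": 0,"tz": 0.4,"rx": 0,"ry": 0,"rz": 0.01},{"claw": 0.42,"tx": -0.5,"ty": -0.3,"tz": 0.2,"rx": 0,"ry": 0,"rz": 0},{"claw": 0.42,"tx": -0.5,"ty": -0.3,"tz": 0.2,"rx": 0,"ry": 0,"rz": 0},{"claw": 0.42,"tx": 0,"ty": 0,"tz": 0,"rx": 0,"ry": 0,"rz": 0}]}}

```text
clock: 14.07
eef_pos: [0.4373, 0.0078, 0.0653]
tool_rot: [179.7, -0.2, 72.6]
contact_force: [0.1, 0.7, 0.2]
width: 0.0494
```

```bash
python3 - <<'E'
from h import *
print(status.read_state()["width"]);to([.4256,.0048,.003],74)
E
```

```text
0.04944426135874847
turn [ 0.0019 -0.001  -0.0076] rows 1.0 | shift after turn [-0.152 -0.26   1.558] before [-0.162 -0.266  1.556] rows 1.59
```

Call:
{"api": "apply_moves", "payload": {"targets": [{"claw": 0.42,"tx": -0.15,"ty": -0.26,"tz": 0.4,"rx": 0.002,"ry": -0.001,"rz": -0.0076},{"claw": 0.42,"tx": 0,"ty": 0,"tz": 0.3,"rx": 0,"ry": 0,"rz": 0},{"claw": 0.42,"tx": 0,"ty": 0,"tz": 0.15,"rx": 0,"ry": 0,"rz": 0}]}}

```text
clock: 14.32
eef_pos: [0.4299, 0.0041, 0.0306]
tool_rot: [179.7, -0.0, 73.9]
contact_force: [0.1, 0.2, -0.2]
width: 0.0493
```

```bash
python3 - <<'E'
from h import *
print(status.read_state()["width"]);to([.4256,.0048,.003],74)
E
```

```text
0.04933285422177038
turn [ 0.0015 -0.0002 -0.0004] rows 1.0 | shift after turn [-0.012 -0.108  0.69 ] before [-0.013 -0.111  0.689] rows 0.7
```

Call:
{"api": "apply_moves", "payload": {"targets": [{"claw": 0.42,"tx": 0,"ty": -0.1,"tz": 0.35,"rx": 0.0015,"ry": 0,"rz": 0},{"claw": 0.42,"tx": 0,"ty": 0,"tz": 0.2,"rx": 0,"ry": 0,"rz": 0},{"claw": 0.42,"tx": 0,"ty": 0,"tz": 0.05,"rx": 0,"ry": 0,"rz": 0}]}}

```text
clock: 14.57
eef_pos: [0.4294, 0.0053, 0.0048]
tool_rot: [179.9, -0.1, 73.9]
contact_force: [-1.7, -0.3, -0.3]
width: 0.0495
```

```bash
python3 - <<'E'
from h import *
print(status.read_state()["width"]);to([.4256,.0048,.003],74)
E
```

```text
0.04953565107937548
turn [ 0.0006 -0.0004 -0.0005] rows 1.0 | shift after turn [-0.038 -0.087  0.045] before [-0.038 -0.087  0.045] rows 0.11
```

Call:
{"api": "apply_moves", "payload": {"targets": [{"claw": 1,"tx": -0.03,"ty": -0.06,"tz": 0.02,"rx": 0,"ry": 0,"rz": 0},{"claw": 1,"tx": 0,"ty": 0,"tz": 0,"rx": 0,"ry": 0,"rz": 0},{"claw": 1,"tx": 0,"ty": 0,"tz": 0,"rx": 0,"ry": 0,"rz": 0},{"claw": 1,"tx": 0,"ty": 0,"tz": 0,"rx": 0,"ry": 0,"rz": 0},{"claw": 1,"tx": 0,"ty": 0,"tz": -0.3,"rx": 0,"ry": 0,"rz": 0},{"claw": 1,"tx": 0,"ty": 0,"tz": -0.6,"rx": 0,"ry": 0,"rz": 0},{"claw": 1,"tx": 0,"ty": 0,"tz": -0.8,"rx": 0,"ry": 0,"rz": 0},{"claw": 1,"tx": 0,"ty": 0,"tz": -0.8,"rx": 0,"ry": 0,"rz": 0},{"claw": 1,"tx": 0,"ty": 0,"tz": -0.7,"rx": 0,"ry": 0,"rz": 0}], "squeeze": 50}}

```text
clock: 15.32
eef_pos: [0.4253, 0.0054, 0.1343]
tool_rot: [-179.6, -0.0, 73.9]
contact_force: [1.6, -0.5, -0.4]
width: 0.0225
```

```bash
python3 - <<'E'
from h import *
to([.522,-.20,.13],74)
E
```

```text
turn [-0.0019 -0.0001 -0.0004] rows 1.0 | shift after turn [-4.269  3.739  0.108] before [-4.264  3.746  0.084] rows 5.68
```

Call:
{"api": "apply_moves", "payload": {"targets": [{"claw": 1,"tx": -0.7,"ty": 0.62,"tz": 0,"rx": 0,"ry": 0,"rz": 0},{"claw": 1,"tx": -0.7,"ty": 0.62,"tz": 0,"rx": 0,"ry": 0,"rz": 0},{"claw": 1,"tx": -0.7,"ty": 0.62,"tz": 0,"rx": 0,"ry": 0,"rz": 0},{"claw": 1,"tx": -0.7,"ty": 0.62,"tz": 0,"rx": 0,"ry": 0,"rz": 0},{"claw": 1,"tx": -0.7,"ty": 0.62,"tz": 0,"rx": 0,"ry": 0,"rz": 0},{"claw": 1,"tx": -0.5,"ty": 0.45,"tz": 0,"rx": 0,"ry": 0,"rz": 0},{"claw": 1,"tx": 0,"ty": 0,"tz": 0,"rx": 0,"ry": 0,"rz": 0}]}}

```text
clock: 15.9
eef_pos: [0.526, -0.1959, 0.1482]
tool_rot: [178.9, 0.1, 74.3]
contact_force: [-0.9, 0.1, 0.4]
width: 0.0226
```

```bash
python3 - <<'E'
from h import *
to([.525,-.20,.07],74)
E
```

```text
turn [0.0061 0.0003 0.0017] rows 1.0 | shift after turn [-0.106  0.005  1.955] before [-0.104 -0.033  1.955] rows 1.96
```

Call:
{"api": "apply_moves", "payload": {"targets": [{"claw": 1,"tx": -0.05,"ty": 0,"tz": 0.6,"rx": 0.006,"ry": 0,"rz": 0},{"claw": 1,"tx": 0,"ty": 0,"tz": 0.6,"rx": 0,"ry": 0,"rz": 0},{"claw": 1,"tx": 0,"ty": 0,"tz": 0.4,"rx": 0,"ry": 0,"rz": 0},{"claw": 0.42,"tx": 0,"ty": 0,"tz": 0.1,"rx": 0,"ry": 0,"rz": 0},{"claw": 0.42,"tx": 0,"ty": 0,"tz": 0,"rx": 0,"ry": 0,"rz": 0},{"claw": 0.42,"tx": 0,"ty": 0,"tz": 0,"rx": 0,"ry": 0,"rz": 0},{"claw": 0.42,"tx": 0,"ty": 0,"tz": -0.7,"rx": 0,"ry": 0,"rz": 0},{"claw": 0.42,"tx": 0,"ty": 0,"tz": -0.8,"rx": 0,"ry": 0,"rz": 0},{"claw": 0.42,"tx": 0.5,"ty": -0.4,"tz": -0.3,"rx": 0,"ry": 0,"rz": 0},{"claw": 0.42,"tx": 0.78,"ty": -0.6,"tz": 0,"rx": 0,"ry": 0,"rz": 0},{"claw": 0.42,"tx": 0.78,"ty": -0.6,"tz": 0,"rx": 0,"ry": 0,"rz": 0},{"claw": 0.42,"tx": 0.78,"ty": -0.6,"tz": 0,"rx": 0,"ry": 0,"rz": 0}]}}

```text
clock: 16.9
eef_pos: [0.4767, -0.068, 0.163]
tool_rot: [178.8, 0.2, 73.7]
contact_force: [0.8, 0.2, 0.8]
width: 0.0492
```

```bash
python3 - <<'E'
from h import *
print(status.read_state()["width"]);to([.4288,.0541,.05],75)
E
```

```text
0.049206493194014024
turn [ 0.0069  0.0013 -0.0073] rows 1.0 | shift after turn [ 2.639 -1.947  2.824] before [ 2.604 -2.068  2.769] rows 4.33
```

Call:
{"api": "apply_moves", "payload": {"targets": [{"claw": 0.42,"tx": 0.6,"ty": -0.48,"tz": 0.3,"rx": 0.006,"ry": 0.001,"rz": -0.007},{"claw": 0.42,"tx": 0.6,"ty": -0.45,"tz": 0.6,"rx": 0,"ry": 0,"rz": 0},{"claw": 0.42,"tx": 0.6,"ty": -0.45,"tz": 0.7,"rx": 0,"ry": 0,"rz": 0},{"claw": 0.42,"tx": 0.55,"ty": -0.4,"tz": 0.7,"rx": 0,"ry": 0,"rz": 0},{"claw": 0.42,"tx": 0.2,"ty": -0.1,"tz": 0.3,"rx": 0,"ry": 0,"rz": 0},{"claw": 0.42,"tx": 0,"ty": 0,"tz": 0.0,"rx": 0,"ry": 0,"rz": 0}]}}

```text
clock: 17.4
eef_pos: [0.4316, 0.0609, 0.0661]
tool_rot: [178.5, -0.1, 75.4]
contact_force: [-0.6, -0.7, 0.4]
width: 0.0497
```

```bash
python3 - <<'E'
from h import *
to([.4288,.0541,.003],75)
E
```

```text
turn [ 0.0081 -0.0008  0.0023] rows 1.0 | shift after turn [-0.183 -0.023  1.577] before [-0.187 -0.065  1.575] rows 1.59
```

Call:
{"api": "apply_moves", "payload": {"targets": [{"claw": 0.42,"tx": -0.18,"ty": -0.05,"tz": 0.3,"rx": 0.008,"ry": -0.001,"rz": 0.002},{"claw": 0.42,"tx": -0.04,"ty": 0,"tz": 0.4,"rx": 0,"ry": 0,"rz": 0},{"claw": 0.42,"tx": 0,"ty": 0,"tz": 0.4,"rx": 0,"ry": 0,"rz": 0},{"claw": 0.42,"tx": 0,"ty": 0,"tz": 0.25,"rx": 0,"ry": 0,"rz": 0},{"claw": 0.42,"tx": 0,"ty": 0,"tz": 0.05,"rx": 0,"ry": 0,"rz": 0}]}}

```text
clock: 17.82
eef_pos: [0.4348, 0.052, 0.0163]
tool_rot: [179.1, -0.1, 75.3]
contact_force: [0.3, 0.1, 0.1]
width: 0.05
```

```bash
python3 - <<'E'
from h import *
to([.4288,.0541,.003],75)
E
```

```text
turn [ 0.0049 -0.0008  0.0016] rows 1.0 | shift after turn [ 0.012 -0.158  0.332] before [ 0.012 -0.163  0.33 ] rows 0.37
```

Call:
{"api": "apply_moves", "payload": {"targets": [{"claw": 0.42,"tx": 0.01,"ty": -0.16,"tz": 0.15,"rx": 0.004,"ry": 0,"rz": 0},{"claw": 0.42,"tx": 0,"ty": 0,"tz": 0.15,"rx": 0,"ry": 0,"rz": 0},{"claw": 0.42,"tx": 0,"ty": 0,"tz": 0.05,"rx": 0,"ry": 0,"rz": 0},{"claw": 1,"tx": 0,"ty": 0,"tz": 0,"rx": 0,"ry": 0,"rz": 0},{"claw": 1,"tx": 0,"ty": 0,"tz": 0,"rx": 0,"ry": 0,"rz": 0},{"claw": 1,"tx": 0,"ty": 0,"tz": 0,"rx": 0,"ry": 0,"rz": 0},{"claw": 1,"tx": 0,"ty": 0,"tz": 0,"rx": 0,"ry": 0,"rz": 0}]}}

```text
clock: 18.4
eef_pos: [0.4326, 0.0528, 0.0058]
tool_rot: [179.4, -0.2, 75.2]
contact_force: [0.4, -0.0, 0.7]
width: 0.0223
```

Call:
{"api": "apply_moves", "payload": {"targets": [{"claw": 1,"tx": 0,"ty": 0,"tz": -0.3,"rx": 0,"ry": 0,"rz": 0},{"claw": 1,"tx": 0,"ty": 0,"tz": -0.6,"rx": 0,"ry": 0,"rz": 0},{"claw": 1,"tx": 0,"ty": 0,"tz": -0.8,"rx": 0,"ry": 0,"rz": 0},{"claw": 1,"tx": 0,"ty": 0,"tz": -0.8,"rx": 0,"ry": 0,"rz": 0},{"claw": 1,"tx": 0,"ty": 0,"tz": -0.6,"rx": 0,"ry": 0,"rz": 0}]}}

```text
clock: 18.82
eef_pos: [0.4275, 0.0528, 0.1302]
tool_rot: [-179.9, -0.1, 75.2]
contact_force: [0.9, 0.1, -0.4]
width: 0.022
```

```bash
python3 - <<'E'
from h import *
to([.53,-.20,.14],75)
E
```

```text
turn [-0.0006 -0.0005  0.0013] rows 1.0 | shift after turn [-5.442  4.112 -0.244] before [-5.458  4.089 -0.261] rows 6.82
```

Call:
{"api": "apply_moves", "payload": {"targets": [{"claw": 1,"tx": -0.77,"ty": 0.58,"tz": -0.04,"rx": 0,"ry": 0,"rz": 0},{"claw": 1,"tx": -0.77,"ty": 0.58,"tz": 0,"rx": 0,"ry": 0,"rz": 0},{"claw": 1,"tx": -0.77,"ty": 0.58,"tz": 0,"rx": 0,"ry": 0,"rz": 0},{"claw": 1,"tx": -0.77,"ty": 0.58,"tz": 0,"rx": 0,"ry": 0,"rz": 0},{"claw": 1,"tx": -0.77,"ty": 0.58,"tz": 0,"rx": 0,"ry": 0,"rz": 0},{"claw": 1,"tx": -0.77,"ty": 0.58,"tz": 0,"rx": 0,"ry": 0,"rz": 0},{"claw": 1,"tx": -0.4,"ty": 0.3,"tz": 0,"rx": 0,"ry": 0,"rz": 0},{"claw": 1,"tx": 0,"ty": 0,"tz": 0.2,"rx": 0,"ry": 0,"rz": 0}]}}

```text
clock: 19.48
eef_pos: [0.531, -0.1892, 0.1347]
tool_rot: [178.9, -0.1, 75.7]
contact_force: [-0.2, -0.2, 0.3]
width: 0.0221
```

```bash
python3 - <<'E'
from h import *
to([.53,-.20,.07],75)
E
```

```text
turn [ 0.0059 -0.0003  0.0041] rows 1.0 | shift after turn [-0.267  0.046  1.617] before [-0.27   0.012  1.617] rows 1.64
```

Call:
{"api": "apply_moves", "payload": {"targets": [{"claw": 1,"tx": -0.2,"ty": 0,"tz": 0.5,"rx": 0.006,"ry": 0,"rz": 0},{"claw": 1,"tx": 0,"ty": 0,"tz": 0.5,"rx": 0,"ry": 0,"rz": 0},{"claw": 1,"tx": 0,"ty": 0,"tz": 0.3,"rx": 0,"ry": 0,"rz": 0},{"claw": 0.42,"tx": 0,"ty": 0,"tz": 0,"rx": 0,"ry": 0,"rz": 0},{"claw": 0.42,"tx": 0,"ty": 0,"tz": 0,"rx": 0,"ry": 0,"rz": 0},{"claw": 0.42,"tx": 0,"ty": 0,"tz": 0,"rx": 0,"ry": 0,"rz": 0},{"claw": 0.42,"tx": 0,"ty": 0,"tz": -0.7,"rx": 0,"ry": 0,"rz": 0},{"claw": 0.42,"tx": 0,"ty": 0,"tz": -0.8,"rx": 0,"ry": 0,"rz": 0},{"claw": 0.42,"tx": 0.5,"ty": -0.35,"tz": -0.3,"rx": 0,"ry": 0,"rz": 0},{"claw": 0.42,"tx": 0.8,"ty": -0.53,"tz": 0,"rx": 0,"ry": 0,"rz": 0},{"claw": 0.42,"tx": 0.8,"ty": -0.53,"tz": 0,"rx": 0,"ry": 0,"rz": 0},{"claw": 0.42,"tx": 0.8,"ty": -0.53,"tz": 0,"rx": 0,"ry": 0,"rz": 0}]}}

```text
clock: 20.48
eef_pos: [0.4835, -0.0649, 0.1597]
tool_rot: [179.6, -0.1, 75.3]
contact_force: [0.6, 0.4, -0.2]
width: 0.0497
```

Call:
{"api": "apply_moves", "payload": {"targets": [{"claw": 0.42,"tx": 0.8,"ty": -0.53,"tz": 0,"rx": 0,"ry": 0,"rz": 0},{"claw": 0.42,"tx": 0.8,"ty": -0.53,"tz": 0,"rx": 0,"ry": 0,"rz": 0},{"claw": 0.42,"tx": 0.8,"ty": -0.53,"tz": 0.2,"rx": 0,"ry": 0,"rz": 0},{"claw": 0.42,"tx": 0.3,"ty": -0.2,"tz": 0.5,"rx": 0,"ry": 0,"rz": 0},{"claw": 0.42,"tx": 0,"ty": 0,"tz": 0.5,"rx": 0,"ry": 0,"rz": -0.036},{"claw": 0.42,"tx": 0,"ty": 0,"tz": 0.5,"rx": 0,"ry": 0,"rz": -0.036},{"claw": 0.42,"tx": 0,"ty": 0,"tz": 0.3,"rx": 0,"ry": 0,"rz": -0.036},{"claw": 0.42,"tx": 0,"ty": 0,"tz": 0,"rx": 0,"ry": 0,"rz": -0.032},{"claw": 0.42,"tx": 0,"ty": 0,"tz": 0,"rx": 0,"ry": 0,"rz": 0}]}}

```text
clock: 21.23
eef_pos: [0.44, 0.0741, 0.0887]
tool_rot: [178.2, 0.3, 102.4]
contact_force: [-0.4, 0.4, 1.5]
width: 0.0496
```

```bash
python3 - <<'E'
from h import *
to([.4252,.1093,.003],100)
E
```

```text
turn [0.01   0.0017 0.0133] rows 1.0 | shift after turn [ 0.931 -0.212  2.144] before [ 0.952 -0.24   2.132] rows 2.35
```

Call:
{"api": "apply_moves", "payload": {"targets": [{"claw": 0.42,"tx": 0.4,"ty": -0.1,"tz": 0.2,"rx": 0.01,"ry": 0.002,"rz": 0.013},{"claw": 0.42,"tx": 0.4,"ty": -0.08,"tz": 0.5,"rx": 0,"ry": 0,"rz": 0},{"claw": 0.42,"tx": 0.08,"ty": 0,"tz": 0.5,"rx": 0,"ry": 0,"rz": 0},{"claw": 0.42,"tx": 0,"ty": 0,"tz": 0.2,"rx": 0,"ry": 0,"rz": 0},{"claw": 0.42,"tx": 0,"ty": 0,"tz": 0,"rx": 0,"ry": 0,"rz": 0}]}}

```text
clock: 21.65
eef_pos: [0.4304, 0.1095, 0.0365]
tool_rot: [179.3, 0.0, 99.1]
contact_force: [-0.3, 0.4, 0.7]
width: 0.0499
```

```bash
python3 - <<'E'
from h import *
to([.4252,.1093,.003],100)
E
```

```text
turn [ 0.0039  0.0001 -0.0048] rows 1.0 | shift after turn [ 0.017 -0.129  0.838] before [ 0.015 -0.139  0.836] rows 0.85
```

Call:
{"api": "apply_moves", "payload": {"targets": [{"claw": 0.42,"tx": 0,"ty": -0.13,"tz": 0.3,"rx": 0.004,"ry": 0,"rz": -0.004},{"claw": 0.42,"tx": 0,"ty": 0,"tz": 0.3,"rx": 0,"ry": 0,"rz": 0},{"claw": 0.42,"tx": 0,"ty": 0,"tz": 0.15,"rx": 0,"ry": 0,"rz": 0},{"claw": 0.42,"tx": 0,"ty": 0,"tz": 0.03,"rx": 0,"ry": 0,"rz": 0}]}}

```text
clock: 21.98
eef_pos: [0.4274, 0.1079, 0.0064]
tool_rot: [179.8, 0.1, 99.7]
contact_force: [-0.9, 0.4, 0.2]
width: 0.0499
```

```bash
python3 - <<'E'
from h import *
to([.4252,.1093,.003],100)
E
```

```text
turn [ 0.0013  0.0004 -0.0016] rows 1.0 | shift after turn [ 0.043 -0.048  0.085] before [ 0.043 -0.049  0.084] rows 0.11
```

Call:
{"api": "apply_moves", "payload": {"targets": [{"claw": 1,"tx": 0.04,"ty": -0.04,"tz": 0.05,"rx": 0,"ry": 0,"rz": 0},{"claw": 1,"tx": 0,"ty": 0,"tz": 0,"rx": 0,"ry": 0,"rz": 0},{"claw": 1,"tx": 0,"ty": 0,"tz": 0,"rx": 0,"ry": 0,"rz": 0},{"claw": 1,"tx": 0,"ty": 0,"tz": 0,"rx": 0,"ry": 0,"rz": 0},{"claw": 1,"tx": 0,"ty": 0,"tz": -0.3,"rx": 0,"ry": 0,"rz": 0},{"claw": 1,"tx": 0,"ty": 0,"tz": -0.6,"rx": 0,"ry": 0,"rz": 0},{"claw": 1,"tx": 0,"ty": 0,"tz": -0.8,"rx": 0,"ry": 0,"rz": 0},{"claw": 1,"tx": 0,"ty": 0,"tz": -0.8,"rx": 0,"ry": 0,"rz": 0},{"claw": 1,"tx": 0,"ty": 0,"tz": -0.7,"rx": 0,"ry": 0,"rz": 0}]}}

```text
clock: 22.73
eef_pos: [0.4218, 0.1083, 0.134]
tool_rot: [-179.6, 0.0, 99.6]
contact_force: [0.6, -0.7, -0.5]
width: 0.0222
```

Call:
{"api": "apply_moves", "payload": {"targets": [{"claw": 1,"tx": -0.5,"ty": 0.1,"tz": 0,"rx": 0,"ry": 0,"rz": 0},{"claw": 1,"tx": -0.96,"ty": 0.18,"tz": 0,"rx": 0,"ry": 0,"rz": 0},{"claw": 1,"tx": -0.96,"ty": 0.18,"tz": 0,"rx": 0,"ry": 0,"rz": 0},{"claw": 1,"tx": -0.96,"ty": 0.18,"tz": 0,"rx": 0,"ry": 0,"rz": 0},{"claw": 1,"tx": -0.96,"ty": 0.18,"tz": 0,"rx": 0,"ry": 0,"rz": 0},{"claw": 1,"tx": -0.96,"ty": 0.18,"tz": 0,"rx": 0,"ry": 0,"rz": 0},{"claw": 1,"tx": -0.96,"ty": 0.18,"tz": 0,"rx": 0,"ry": 0,"rz": 0},{"claw": 1,"tx": -0.6,"ty": 0.15,"tz": 0,"rx": 0,"ry": 0,"rz": 0},{"claw": 1,"tx": -0.2,"ty": 0,"tz": 0,"rx": 0,"ry": 0,"rz": 0}]}}

```text
clock: 23.48
eef_pos: [0.5297, -0.1716, 0.147]
tool_rot: [179.1, 0.4, 100.0]
contact_force: [-0.1, -0.2, -0.1]
width: 0.0223
```

```bash
python3 - <<'E'
from h import *
to([.54,-.20,.07],100)
E
```

```text
turn [0.0049 0.0021 0.0001] rows 1.0 | shift after turn [-0.745  0.129  1.926] before [-0.732  0.099  1.933] rows 2.07
```

Call:
{"api": "apply_moves", "payload": {"targets": [{"claw": 1,"tx": -0.5,"ty": 0.1,"tz": 0.3,"rx": 0.005,"ry": 0.002,"rz": 0},{"claw": 1,"tx": -0.15,"ty": 0,"tz": 0.6,"rx": 0,"ry": 0,"rz": 0},{"claw": 1,"tx": 0,"ty": 0,"tz": 0.5,"rx": 0,"ry": 0,"rz": 0},{"claw": 1,"tx": 0,"ty": 0,"tz": 0.2,"rx": 0,"ry": 0,"rz": 0},{"claw": 0.42,"tx": 0,"ty": 0,"tz": 0,"rx": 0,"ry": 0,"rz": 0},{"claw": 0.42,"tx": 0,"ty": 0,"tz": 0,"rx": 0,"ry": 0,"rz": 0},{"claw": 0.42,"tx": 0,"ty": 0,"tz": 0,"rx": 0,"ry": 0,"rz": 0},{"claw": 0.42,"tx": 0,"ty": 0,"tz": -0.7,"rx": 0,"ry": 0,"rz": 0},{"claw": 0.42,"tx": 0,"ty": 0,"tz": -0.9,"rx": 0,"ry": 0,"rz": 0},{"claw": 0.42,"tx": 0.3,"ty": 0.1,"tz": -0.9,"rx": 0,"ry": 0,"rz": 0},{"claw": 0.42,"tx": 0.7,"ty": 0.2,"tz": -0.5,"rx": 0,"ry": 0,"rz": 0}]}}

```text
clock: 24.4
eef_pos: [0.541, -0.1563, 0.2071]
tool_rot: [-179.7, -0.1, 99.8]
contact_force: [1.4, -0.1, 0.8]
width: 0.0497
```

Call:
{"api": "apply_moves", "payload": {"targets": [{"claw": 0.42,"tx": 0.95,"ty": 0.25,"tz": 0,"rx": 0,"ry": 0,"rz": 0},{"claw": 0.42,"tx": 0.95,"ty": 0.25,"tz": 0,"rx": 0,"ry": 0,"rz": 0},{"claw": 0.42,"tx": 0.95,"ty": 0.25,"tz": 0,"rx": 0,"ry": 0,"rz": 0},{"claw": 0.42,"tx": 0.95,"ty": 0.25,"tz": 0,"rx": 0,"ry": 0,"rz": 0},{"claw": 0.42,"tx": 0.95,"ty": 0.25,"tz": 0,"rx": 0,"ry": 0,"rz": 0},{"claw": 0.42,"tx": 0.95,"ty": 0.25,"tz": 0,"rx": 0,"ry": 0,"rz": 0},{"claw": 0.42,"tx": 0.95,"ty": 0.25,"tz": 0,"rx": 0,"ry": 0,"rz": 0},{"claw": 0.42,"tx": 0.95,"ty": 0.25,"tz": 0,"rx": 0,"ry": 0,"rz": 0},{"claw": 0.42,"tx": 0.6,"ty": 0.15,"tz": 0,"rx": 0,"ry": 0,"rz": 0},{"claw": 0.42,"tx": 0,"ty": 0,"tz": 0,"rx": 0,"ry": 0,"rz": 0},{"claw": 0.42,"tx": 0,"ty": 0,"tz": 0,"rx": 0,"ry": 0,"rz": 0}]}}

```text
clock: 25.32
eef_pos: [0.5724, 0.2059, 0.2332]
tool_rot: [177.9, 0.4, 100.2]
contact_force: [0.0, 0.0, -0.3]
width: 0.0497
```

```bash
python3 - <<'E'
from h import *
snap("w3")
s=vision.snapshot("scene")[:,:,::-1]; cv2.imwrite("pics/scene5raw.png",s)
o=cv2.imread("pics/w3.png"); o=cv2.resize(o,(500,375))
b=cv2.resize(s[270:360,180:285],(300,257),interpolation=cv2.INTER_CUBIC); c=np.zeros((375,300,3),np.uint8);c[:257]=b
cv2.imwrite("pics/w3c.png",np.hstack([o,c]))
E
```

```text
w3 [0.5724 0.2059 0.2332] [177.9   0.4 100.2]
```

View pics/w3c.png

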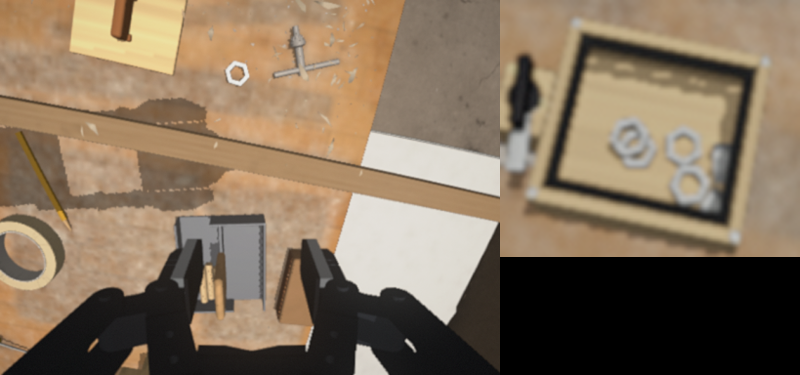

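```bash
python3 - <<'E'
from h import *
d=np.load("pics/w3.npz");m=dict(vision.camera_model("wrist"));m["pose"]=d["pose"];im=d["im"]
u,v=(237.5)*1.024-.5,(73.5)*1.024-.5
x0,y0=int(u)-22,int(v)-22
c=im[y0:y0+44,x0:x0+44]; hsv=cv2.cvtColor(c,cv2.COLOR_RGB2HSV)
mask=((hsv[:,:,1]<60)&(hsv[:,:,2]>90)).astype(np.uint8)
n,l,st,ce=cv2.connectedComponentsWithStats(mask);k=1+np.argmax(st[1:,4]);print(st[k],ce[k]+[x0,y0],(u,v))
cs=max(cv2.findContours((l==k).astype(np.uint8),0,1)[0],key=cv2.contourArea).reshape(-1,2)+[x0,y0]
w=plane(m,cs,.013)[:,:2];ctr=(w.max(0)+w.min(0))/2
h=cv2.convexHull(w.astype(np.float32)*1000).reshape(-1,2)
ext=[(np.ptp(h@[np.cos(a),np.sin(a)]).round(1),np.degrees(a).round()) for a in np.radians(np.arange(-90,90,10))]
print(ctr,ext)
cl=plane(m,[(u,v)],.013);print(cl)
to([.5750,.2617,.09],100)
E
```

```text
[ 10  10  25  26 329] [242.37082067  74.9118541 ] (242.70000000000002, 74.764)
[0.54638618 0.29779306] [(np.float64(25.4), np.float64(-90.0)), (np.float64(25.7), np.float64(-80.0)), (np.float64(26.8), np.float64(-70.0)), (np.float64(27.0), np.float64(-60.0)), (np.float64(26.5), np.float64(-50.0)), (np.float64(25.1), np.float64(-40.0)), (np.float64(25.3), np.float64(-30.0)), (np.float64(26.0), np.float64(-20.0)), (np.float64(26.6), np.float64(-10.0)), (np.float64(26.6), np.float64(0.0)), (np.float64(25.7), np.float64(10.0)), (np.float64(25.0), np.float64(20.0)), (np.float64(25.6), np.float64(30.0)), (np.float64(26.6), np.float64(40.0)), (np.float64(27.0), np.float64(50.0)), (np.float64(27.0), np.float64(60.0)), (np.float64(26.5), np.float64(70.0)), (np.float64(25.3), np.float64(80.0))]
[[0.54695676 0.29795011 0.013     ]]
turn [0.0115 0.0021 0.0007] rows 1.0 | shift after turn [1.401 0.308 3.577] before [1.425 0.181 3.577] rows 3.85
```

Call:
{"api": "apply_moves", "payload": {"targets": [{"claw": 0.42,"tx": 0.3,"ty": 0,"tz": 0.2,"rx": 0.0115,"ry": 0.002,"rz": -0.036},{"claw": 0.42,"tx": 0.3,"ty": 0,"tz": 0.2,"rx": 0,"ry": 0,"rz": -0.0395},{"claw": 0.42,"tx": 0.3,"ty": 0,"tz": 0.2,"rx": 0,"ry": 0,"rz": -0.0395},{"claw": 0.42,"tx": 0.2,"ty": 0.2,"tz": 0.2,"rx": 0,"ry": 0,"rz": -0.0395},{"claw": 0.42,"tx": 0.2,"ty": 0.2,"tz": 0.2,"rx": 0,"ry": 0,"rz": -0.0395},{"claw": 0.42,"tx": 0,"ty": 0.2,"tz": 0.2,"rx": 0,"ry": 0,"rz": -0.0395},{"claw": 0.42,"tx": 0,"ty": 0.2,"tz": 0.2,"rx": 0,"ry": 0,"rz": -0.0395},{"claw": 0.42,"tx": 0,"ty": 0.2,"tz": 0.2,"rx": 0,"ry": 0,"rz": -0.0395},{"claw": 0.42,"tx": 0,"ty": 0,"tz": 0.2,"rx": 0,"ry": 0,"rz": -0.0395},{"claw": 0.42,"tx": 0,"ty": 0,"tz": 0.2,"rx": 0,"ry": 0,"rz": -0.036},{"claw": 0.42,"tx": 0,"ty": 0,"tz": 0,"rx": 0,"ry": 0,"rz": 0},{"claw": 0.42,"tx": 0,"ty": 0,"tz": 0,"rx": 0,"ry": 0,"rz": 0}]}}

```text
clock: 26.42
eef_pos: [0.5863, 0.2612, 0.1559]
tool_rot: [-179.7, 0.3, 170.5]
contact_force: [0.6, 0.2, 1.0]
width: 0.0495
```

```bash
python3 - <<'E'
from h import *
to([.5465,.298,.06],173)
E
```

```text
turn [-0.0017  0.0017 -0.0137] rows 1.0 | shift after turn [1.1   0.793 2.398] before [1.146 0.758 2.388] rows 2.76
```

Call:
{"api": "apply_moves", "payload": {"targets": [{"claw": 0.42,"tx": 0.35,"ty": 0.25,"tz": 0.3,"rx": -0.002,"ry": 0.0017,"rz": -0.0137},{"claw": 0.42,"tx": 0.4,"ty": 0.3,"tz": 0.6,"rx": 0,"ry": 0,"rz": 0},{"claw": 0.42,"tx": 0.25,"ty": 0.2,"tz": 0.6,"rx": 0,"ry": 0,"rz": 0},{"claw": 0.42,"tx": 0,"ty": 0,"tz": 0.5,"rx": 0,"ry": 0,"rz": 0},{"claw": 0.42,"tx": 0,"ty": 0,"tz": 0.2,"rx": 0,"ry": 0,"rz": 0},{"claw": 0.42,"tx": 0,"ty": 0,"tz": 0,"rx": 0,"ry": 0,"rz": 0}]}}

```text
clock: 26.92
eef_pos: [0.5552, 0.2922, 0.0719]
tool_rot: [179.7, 0.6, 171.4]
contact_force: [0.4, -0.0, 0.2]
width: 0.0494
```

```bash
python3 - <<'E'
from h import *
to([.5465,.298,.003],173)
d=vision.snapshot("side"); D=vision.camera_model("side")
# verify nut in side view from an earlier frame of scene5
im=cv2.imread("pics/scene5raw.png");S=vision.camera_model("scene")
print(proj(S,[[.5467,.298,.013],[.4235,.334,.034]]))
hsv=cv2.cvtColor(im,cv2.COLOR_BGR2HSV);u,v=proj(S,[[.5467,.298,.013]])[0].astype(int)
k=((hsv[v-12:v+13,u-12:u+13,1]<70)&(hsv[v-12:v+13,u-12:u+13,2]>120));ys,xs=np.nonzero(k);print(k.sum(),plane(S,[(xs.mean()+u-12,ys.mean()+v-12)],.013))
E
```

```text
turn [ 0.0016  0.0032 -0.009 ] rows 1.0 | shift after turn [0.233 0.118 1.723] before [0.253 0.103 1.721] rows 1.74
[[264.31426177 125.34043806]
 [218.84455635 103.82627372]]
177 [[0.5389129  0.28534274 0.013     ]]
```

```bash
python3 - <<'E'
from h import *
m,im=snap("w4")
o=cv2.imread("pics/w4.png");p=(proj(m,[[.5467,.298,.013]])[0]+.5)/.64-.5;cv2.circle(o,tuple(p.astype(int)),4,(0,0,255),1);cv2.imwrite("pics/w4c.png",cv2.resize(o,(640,480)))
E
```

```text
w4 [0.5557 0.2921 0.0728] [179.7   0.6 171.4]
```

View pics/w4c.png

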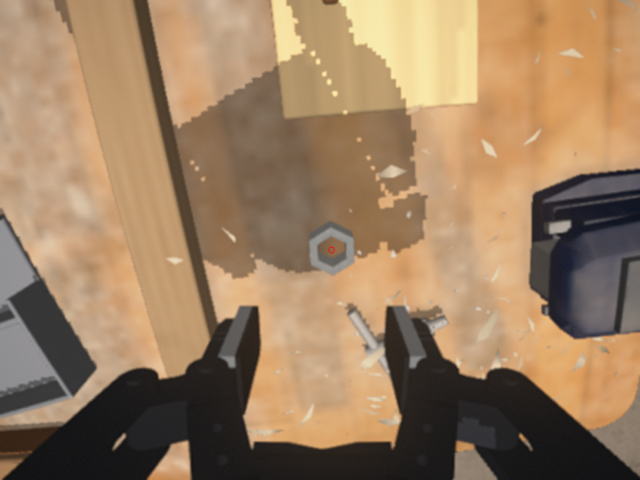

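Call:
{"api": "apply_moves", "payload": {"targets": [{"claw": 0.42,"tx": 0.25,"ty": 0.1,"tz": 0.2,"rx": 0.0016,"ry": 0.003,"rz": -0.009},{"claw": 0.42,"tx": 0.03,"ty": 0.02,"tz": 0.4,"rx": 0,"ry": 0,"rz": 0},{"claw": 0.42,"tx": 0,"ty": 0,"tz": 0.4,"rx": 0,"ry": 0,"rz": 0},{"claw": 0.42,"tx": 0,"ty": 0,"tz": 0.3,"rx": 0,"ry": 0,"rz": 0},{"claw": 0.42,"tx": 0,"ty": 0,"tz": 0.1,"rx": 0,"ry": 0,"rz": 0}]}}

```text
clock: 27.43
eef_pos: [0.5505, 0.3007, 0.0229]
tool_rot: [179.6, 0.8, 173.1]
contact_force: [-0.8, -0.3, 0.7]
width: 0.0494
```

```bash
python3 - <<'E'
from h import *
to([.5465,.298,.003],173)
E
```

```text
turn [0.0025 0.0046 0.0006] rows 1.0 | shift after turn [ 0.09  -0.079  0.497] before [ 0.097 -0.083  0.495] rows 0.51
```

Call:
{"api": "apply_moves", "payload": {"targets": [{"claw": 0.42,"tx": 0.09,"ty": -0.08,"tz": 0.2,"rx": 0.002,"ry": 0.004,"rz": 0},{"claw": 0.42,"tx": 0,"ty": 0,"tz": 0.2,"rx": 0,"ry": 0,"rz": 0},{"claw": 0.42,"tx": 0,"ty": 0,"tz": 0.1,"rx": 0,"ry": 0,"rz": 0},{"claw": 1,"tx": 0,"ty": 0,"tz": 0,"rx": 0,"ry": 0,"rz": 0},{"claw": 1,"tx": 0,"ty": 0,"tz": 0,"rx": 0,"ry": 0,"rz": 0},{"claw": 1,"tx": 0,"ty": 0,"tz": 0,"rx": 0,"ry": 0,"rz": 0},{"claw": 1,"tx": 0,"ty": 0,"tz": 0,"rx": 0,"ry": 0,"rz": 0}]}}

```text
clock: 28.02
eef_pos: [0.5473, 0.2982, 0.0025]
tool_rot: [179.9, 0.1, 173.1]
contact_force: [-0.2, -0.4, -0.7]
width: 0.0224
```

Call:
{"api": "apply_moves", "payload": {"targets": [{"claw": 1,"tx": 0,"ty": 0,"tz": -0.3,"rx": 0,"ry": 0,"rz": 0},{"claw": 1,"tx": 0,"ty": 0,"tz": -0.6,"rx": 0,"ry": 0,"rz": 0},{"claw": 1,"tx": 0,"ty": 0,"tz": -0.8,"rx": 0,"ry": 0,"rz": 0},{"claw": 1,"tx": 0,"ty": 0,"tz": -0.8,"rx": 0,"ry": 0,"rz": 0},{"claw": 1,"tx": 0,"ty": 0,"tz": -0.8,"rx": 0,"ry": 0,"rz": 0},{"claw": 1,"tx": 0,"ty": 0,"tz": -0.4,"rx": 0,"ry": 0,"rz": 0}]}}

```text
clock: 28.52
eef_pos: [0.5445, 0.2969, 0.1565]
tool_rot: [-179.9, -0.3, 173.1]
contact_force: [0.9, -0.3, -0.3]
width: 0.0223
```

```bash
python3 - <<'E'
from h import *
to([.535,-.195,.16],130); to([.535,-.195,.16])
E
```

```text
turn [-0.0012 -0.0012  0.2396] rows 7.0 | shift after turn [-9.269 -8.087 -0.087] before [ -1.237 -12.239  -0.067] rows 12.3
turn [0. 0. 0.] rows 0.0 | shift after turn [ -1.237 -12.239  -0.067] before [ -1.237 -12.239  -0.067] rows 12.3
```

Call:
{"api": "apply_moves", "payload": {"targets": [{"claw": 1,"tx": -0.05,"ty": -0.5,"tz": -0.1,"rx": 0,"ry": 0,"rz": 0},{"claw": 1,"tx": -0.1,"ty": -0.98,"tz": 0,"rx": 0,"ry": 0,"rz": 0},{"claw": 1,"tx": -0.1,"ty": -0.98,"tz": 0,"rx": 0,"ry": 0,"rz": 0},{"claw": 1,"tx": -0.1,"ty": -0.98,"tz": 0,"rx": 0,"ry": 0,"rz": 0},{"claw": 1,"tx": -0.1,"ty": -0.98,"tz": 0,"rx": 0,"ry": 0,"rz": 0},{"claw": 1,"tx": -0.1,"ty": -0.98,"tz": 0,"rx": 0,"ry": 0,"rz": 0},{"claw": 1,"tx": -0.1,"ty": -0.98,"tz": 0,"rx": 0,"ry": 0,"rz": 0},{"claw": 1,"tx": -0.1,"ty": -0.98,"tz": 0,"rx": 0,"ry": 0,"rz": 0},{"claw": 1,"tx": -0.1,"ty": -0.98,"tz": 0,"rx": 0,"ry": 0,"rz": 0},{"claw": 1,"tx": -0.1,"ty": -0.98,"tz": 0,"rx": 0,"ry": 0,"rz": 0},{"claw": 1,"tx": -0.1,"ty": -0.98,"tz": 0,"rx": 0,"ry": 0,"rz": 0},{"claw": 1,"tx": -0.1,"ty": -0.6,"tz": 0,"rx": 0,"ry": 0,"rz": 0}]}}

```text
clock: 29.52
eef_pos: [0.5427, -0.1526, 0.1832]
tool_rot: [179.6, 1.7, 173.9]
contact_force: [0.5, 0.6, -0.6]
width: 0.0221
```

```bash
python3 - <<'E'
from h import *
to([.535,-.195,.085],173)
E
```

```text
turn [0.0021 0.0093 0.0048] rows 1.0 | shift after turn [ 0.061 -1.077  2.455] before [ 0.149 -1.091  2.445] rows 2.68
```

Call:
{"api": "apply_moves", "payload": {"targets": [{"claw": 1,"tx": 0.05,"ty": -0.5,"tz": 0.2,"rx": 0.002,"ry": 0.009,"rz": 0.004},{"claw": 1,"tx": 0,"ty": -0.4,"tz": 0.4,"rx": 0,"ry": 0,"rz": 0},{"claw": 1,"tx": 0,"ty": -0.05,"tz": 0.6,"rx": 0,"ry": 0,"rz": 0},{"claw": 1,"tx": 0,"ty": 0,"tz": 0.5,"rx": 0,"ry": 0,"rz": 0},{"claw": 1,"tx": 0,"ty": 0,"tz": 0.4,"rx": 0,"ry": 0,"rz": 0}]}}

```text
clock: 29.93
eef_pos: [0.5395, -0.2031, 0.1076]
tool_rot: [-179.5, 1.0, 172.5]
contact_force: [-0.0, -0.4, -0.1]
width: 0.0225
```

```bash
python3 - <<'E'
from h import *
to([.535,-.195,.085],173)
E
```

```text
turn [-0.0026  0.0058 -0.0027] rows 1.0 | shift after turn [0.135 0.188 0.564] before [0.147 0.191 0.56 ] rows 0.61
```

Call:
{"api": "apply_moves", "payload": {"targets": [{"claw": 1,"tx": 0.12,"ty": 0.15,"tz": 0.3,"rx": -0.002,"ry": 0.005,"rz": 0},{"claw": 1,"tx": 0,"ty": 0,"tz": 0.25,"rx": 0,"ry": 0,"rz": 0},{"claw": 0.5,"tx": 0,"ty": 0,"tz": 0,"rx": 0,"ry": 0,"rz": 0},{"claw": 0.5,"tx": 0,"ty": 0,"tz": 0,"rx": 0,"ry": 0,"rz": 0},{"claw": 0.5,"tx": 0,"ty": 0,"tz": 0,"rx": 0,"ry": 0,"rz": 0},{"claw": 0.5,"tx": 0,"ty": 0,"tz": -0.5,"rx": 0,"ry": 0,"rz": 0},{"claw": 0.3,"tx": 0,"ty": 0,"tz": -1,"rx": 0,"ry": 0,"rz": 0},{"claw": 0.3,"tx": 0.1,"ty": 0.4,"tz": -0.9,"rx": 0,"ry": 0,"rz": 0},{"claw": 0.3,"tx": 0.3,"ty": 0.7,"tz": -0.6,"rx": 0,"ry": 0,"rz": 0},{"claw": 0.3,"tx": 0.33,"ty": 0.9,"tz": -0.2,"rx": 0,"ry": 0,"rz": 0},{"claw": 0.3,"tx": 0.33,"ty": 0.92,"tz": 0,"rx": 0,"ry": 0,"rz": 0},{"claw": 0.3,"tx": 0.33,"ty": 0.92,"tz": 0,"rx": 0,"ry": 0,"rz": 0}]}}

```text
clock: 30.93
eef_pos: [0.5029, -0.0374, 0.2259]
tool_rot: [-179.8, 0.9, 172.0]
contact_force: [0.7, 0.7, 0.2]
width: 0.0599
```

Call:
{"api": "apply_moves", "payload": {"targets": [{"claw": 0.3,"tx": 0.33,"ty": 0.92,"tz": 0,"rx": 0,"ry": 0,"rz": 0},{"claw": 0.3,"tx": 0.33,"ty": 0.92,"tz": 0,"rx": 0,"ry": 0,"rz": 0},{"claw": 0.3,"tx": 0.33,"ty": 0.92,"tz": 0,"rx": 0,"ry": 0,"rz": 0},{"claw": 0.3,"tx": 0.33,"ty": 0.92,"tz": 0,"rx": 0,"ry": 0,"rz": 0},{"claw": 0.3,"tx": 0.33,"ty": 0.92,"tz": 0,"rx": 0,"ry": 0,"rz": 0},{"claw": 0.3,"tx": 0.33,"ty": 0.7,"tz": 0,"rx": 0,"ry": 0,"rz": 0},{"claw": 0.3,"tx": 0.2,"ty": 0.3,"tz": 0,"rx": 0,"ry": 0,"rz": 0.03},{"claw": 0.3,"tx": 0,"ty": 0,"tz": 0,"rx": 0,"ry": 0,"rz": 0.0395},{"claw": 0.3,"tx": 0,"ty": 0,"tz": 0,"rx": 0,"ry": 0,"rz": 0.0395},{"claw": 0.3,"tx": 0,"ty": 0,"tz": 0,"rx": 0,"ry": 0,"rz": 0.0395},{"claw": 0.3,"tx": 0,"ty": 0,"tz": 0,"rx": 0,"ry": 0,"rz": 0.0395},{"claw": 0.3,"tx": 0,"ty": 0,"tz": 0,"rx": 0,"ry": 0,"rz": 0.0395}]}}

```text
clock: 31.93
eef_pos: [0.4429, 0.2192, 0.2414]
tool_rot: [177.8, 1.6, 130.8]
contact_force: [0.3, -0.1, 0.1]
width: 0.0598
```

```bash
python3 - <<'E'
from h import *
to([.44,.25,.23],88)
E
```

```text
turn [0.0149 0.0042 0.2379] rows 7.0 | shift after turn [ 0.767 -0.098  0.285] before [0.638 0.439 0.284] rows 0.82
```

Call:
{"api": "apply_moves", "payload": {"targets": [{"claw": 0.3,"tx": 0.3,"ty": 0.2,"tz": 0,"rx": 0.0149,"ry": 0.004,"rz": 0.035},{"claw": 0.3,"tx": 0.3,"ty": 0.1,"tz": 0.1,"rx": 0,"ry": 0,"rz": 0.0395},{"claw": 0.3,"tx": 0,"ty": 0,"tz": 0.1,"rx": 0,"ry": 0,"rz": 0.0395},{"claw": 0.3,"tx": 0,"ty": 0,"tz": 0,"rx": 0,"ry": 0,"rz": 0.0395},{"claw": 0.3,"tx": 0,"ty": 0,"tz": 0,"rx": 0,"ry": 0,"rz": 0.0395},{"claw": 0.3,"tx": 0,"ty": 0,"tz": 0,"rx": 0,"ry": 0,"rz": 0.038},{"claw": 0.3,"tx": 0,"ty": 0,"tz": 0,"rx": 0,"ry": 0,"rz": 0},{"claw": 0.3,"tx": 0,"ty": 0,"tz": 0,"rx": 0,"ry": 0,"rz": 0}]}}

```text
clock: 32.6
eef_pos: [0.4386, 0.2493, 0.243]
tool_rot: [179.0, 0.6, 88.4]
contact_force: [0.2, -0.1, 0.6]
width: 0.0598
```

```bash
python3 - <<'E'
from h import *
to([.44,.25,.23],88)
snap("w5")
s=vision.snapshot("scene")[:,:,::-1]; cv2.imwrite("pics/scene6raw.png",s)
o=cv2.imread("pics/w5.png"); o=cv2.resize(o,(560,420))
b=cv2.resize(s[270:360,180:285],(240,206),interpolation=cv2.INTER_CUBIC); c=np.zeros((420,240,3),np.uint8);c[:206]=b
cv2.imwrite("pics/w5c.png",np.hstack([o,c]))
E
```

```text
turn [0.0056 0.0031 0.0021] rows 1.0 | shift after turn [0.019 0.035 0.326] before [0.022 0.029 0.326] rows 0.33
w5 [0.4386 0.2493 0.243 ] [179.    0.6  88.4]
```

View pics/w5c.png

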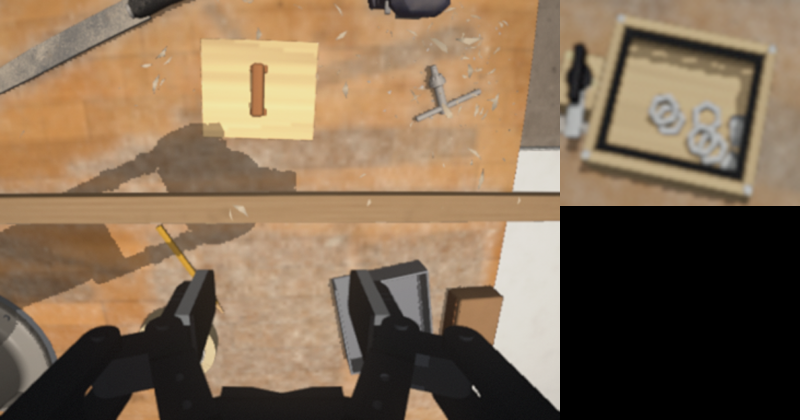

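```bash
python3 - <<'E'
from h import *
m=dict(vision.camera_model("wrist"));m["pose"]=np.load("pics/w5.npz")["pose"]
k=800/560
C=[(-59,49,8),(59,49,8),(59,-49,8),(-59,-49,8)]
fit([(m,C,np.array([(202,40),(319,43),(313.5,138.5),(203,137)])*k)],[.4235,.334,-.035])
B=[(-6,25,34),(6,25,34),(6,-25,34),(-6,-25,34)]
q=fit([(m,C,np.array([(202,40),(319,43),(313.5,138.5),(203,137)])*k),(m,B,np.array([(252,64),(265,64),(265,116),(251,116)])*k)],[.4235,.334,-.035])
S=vision.camera_model("scene")
im=np.load("pics/w5.npz")["im"]
hsv=cv2.cvtColor(im,cv2.COLOR_RGB2HSV);x0,y0=140,15
sub=hsv[y0:y0+100,x0:x0+130];mask=((sub[:,:,1]<130)&(sub[:,:,2]>190)&(sub[:,:,0]>18)).astype(np.uint8)
mask=cv2.morphologyEx(mask,cv2.MORPH_CLOSE,np.ones((5,5)));n,l,st,ce=cv2.connectedComponentsWithStats(mask);j=1+np.argmax(st[1:,4]);print(st[j])
cs=max(cv2.findContours((l==j).astype(np.uint8),0,1)[0],key=cv2.contourArea).reshape(-1,2)+[x0,y0]
w=plane(m,cs,.008)[:,:2].astype(np.float32)*1000;print(cv2.minAreaRect(w))
E
```

```text
x,y,yaw [0.4214 0.3357] -3.58 res px [[-1.0, -1.2], [0.3, -0.4], [0.2, 2.1], [0.3, 0.5]]
x,y,yaw [0.4214 0.3358] -3.54 res px [[-1.0, -1.3], [0.3, -0.6], [0.2, 2.0], [0.3, 0.5], [0.2, -1.1], [-0.0, -0.7], [-1.0, 1.4], [0.6, 1.0]]
[  44   22   86   78 5832]
((410.0433654785156, 343.2818603515625), (82.8356704711914, 96.6741943359375), 87.90796661376953)
```

```bash
python3 - <<'E'
from h import *
to([.4214,.3358,.06],87)
E
```

```text
turn [0.0055 0.0031 0.0076] rows 1.0 | shift after turn [ 2.14  -0.543  4.571] before [ 2.197 -0.571  4.54 ] rows 5.08
```

Call:
{"api": "apply_moves", "payload": {"targets": [{"claw": 0.3,"tx": 0.5,"ty": -0.2,"tz": 0.3,"rx": 0.0056,"ry": 0.003,"rz": 0.008},{"claw": 0.3,"tx": 0.7,"ty": -0.15,"tz": 0.6,"rx": 0,"ry": 0,"rz": 0},{"claw": 0.3,"tx": 0.6,"ty": -0.05,"tz": 0.8,"rx": 0,"ry": 0,"rz": 0},{"claw": 0.3,"tx": 0.2,"ty": 0,"tz": 0.8,"rx": 0,"ry": 0,"rz": 0},{"claw": 0.3,"tx": 0,"ty": 0,"tz": 0.8,"rx": 0,"ry": 0,"rz": 0},{"claw": 0.3,"tx": 0,"ty": 0,"tz": 0.6,"rx": 0,"ry": 0,"rz": 0},{"claw": 0.3,"tx": 0,"ty": 0,"tz": 0.2,"rx": 0,"ry": 0,"rz": 0}]}}

```text
clock: 33.28
eef_pos: [0.431, 0.3353, 0.0787]
tool_rot: [179.2, -0.5, 87.9]
contact_force: [-0.9, -0.1, -0.1]
width: 0.0601
```

```bash
python3 - <<'E'
from h import *
to([.4214,.3358,.012],87)
E
```

```text
turn [ 0.0044 -0.0025  0.0048] rows 1.0 | shift after turn [-1.000e-03 -2.400e-01  1.669e+00] before [-0.01  -0.264  1.665] rows 1.69
```

Call:
{"api": "apply_moves", "payload": {"targets": [{"claw": 0.3,"tx": 0,"ty": -0.26,"tz": 0.2,"rx": 0.004,"ry": -0.0025,"rz": 0.0048},{"claw": 0.3,"tx": 0,"ty": -0.03,"tz": 0.4,"rx": 0,"ry": 0,"rz": 0},{"claw": 0.3,"tx": 0,"ty": 0,"tz": 0.4,"rx": 0,"ry": 0,"rz": 0},{"claw": 0.3,"tx": 0,"ty": 0,"tz": 0.3,"rx": 0,"ry": 0,"rz": 0},{"claw": 0.3,"tx": 0,"ty": 0,"tz": 0.1,"rx": 0,"ry": 0,"rz": 0}]}}

```text
clock: 33.7
eef_pos: [0.4187, 0.3365, 0.0229]
tool_rot: [180.0, -0.0, 87.1]
contact_force: [0.0, 0.3, 1.0]
width: 0.0599
```

```bash
python3 - <<'E'
from h import *
to([.4214,.3358,.012],87)
E
```

```text
turn [ 0.0003 -0.      0.0005] rows 1.0 | shift after turn [-0.013  0.069  0.273] before [-0.013  0.069  0.273] rows 0.28
```

Call:
{"api": "apply_moves", "payload": {"targets": [{"claw": 0.3,"tx": 0,"ty": 0.06,"tz": 0.12,"rx": 0,"ry": 0,"rz": 0},{"claw": 0.3,"tx": 0,"ty": 0,"tz": 0.1,"rx": 0,"ry": 0,"rz": 0},{"claw": 0.3,"tx": 0,"ty": 0,"tz": 0.03,"rx": 0,"ry": 0,"rz": 0},{"claw": 1,"tx": 0,"ty": 0,"tz": 0,"rx": 0,"ry": 0,"rz": 0},{"claw": 1,"tx": 0,"ty": 0,"tz": 0,"rx": 0,"ry": 0,"rz": 0},{"claw": 1,"tx": 0,"ty": 0,"tz": 0,"rx": 0,"ry": 0,"rz": 0},{"claw": 1,"tx": 0,"ty": 0,"tz": 0,"rx": 0,"ry": 0,"rz": 0},{"claw": 1,"tx": 0,"ty": 0,"tz": 0,"rx": 0,"ry": 0,"rz": 0}], "squeeze": 60}}

```text
clock: 34.37
eef_pos: [0.4234, 0.3376, 0.0169]
tool_rot: [179.6, -0.2, 87.1]
contact_force: [-0.5, 0.1, -1.3]
width: 0.0102
```

```bash
python3 - <<'E'
from h import *
to([.4214,.3358,.2],87)
E
```

```text
turn [ 0.002  -0.0012  0.0005] rows 1.0 | shift after turn [-0.048 -0.047 -4.577] before [-0.031 -0.019 -4.577] rows 4.58
```

Call:
{"api": "apply_moves", "payload": {"targets": [{"claw": 1,"tx": 0,"ty": 0,"tz": -0.3,"rx": 0,"ry": 0,"rz": 0},{"claw": 1,"tx": 0,"ty": 0,"tz": -0.6,"rx": 0,"ry": 0,"rz": 0},{"claw": 1,"tx": 0,"ty": 0,"tz": -0.8,"rx": 0,"ry": 0,"rz": 0},{"claw": 1,"tx": 0,"ty": 0,"tz": -0.8,"rx": 0,"ry": 0,"rz": 0},{"claw": 1,"tx": -0.2,"ty": 0.05,"tz": -0.8,"rx": 0,"ry": 0,"rz": 0},{"claw": 1,"tx": -0.5,"ty": 0.14,"tz": -0.5,"rx": 0,"ry": 0,"rz": 0},{"claw": 1,"tx": -0.8,"ty": 0.22,"tz": -0.2,"rx": 0,"ry": 0,"rz": 0},{"claw": 1,"tx": -0.8,"ty": 0.22,"tz": 0,"rx": 0,"ry": 0,"rz": 0},{"claw": 1,"tx": -0.8,"ty": 0.22,"tz": 0,"rx": 0,"ry": 0,"rz": 0},{"claw": 1,"tx": -0.8,"ty": 0.22,"tz": 0,"rx": 0,"ry": 0,"rz": 0},{"claw": 1,"tx": -0.8,"ty": 0.22,"tz": 0,"rx": 0,"ry": 0,"rz": 0},{"claw": 1,"tx": -0.8,"ty": 0.22,"tz": 0,"rx": 0,"ry": 0,"rz": 0}]}}

```text
clock: 35.37
eef_pos: [0.4706, 0.1108, 0.1844]
tool_rot: [179.7, -0.1, 87.8]
contact_force: [0.2, 0.2, -1.2]
width: 0.0105
```

Call:
{"api": "apply_moves", "payload": {"targets": [{"claw": 1,"tx": -0.8,"ty": 0.22,"tz": 0,"rx": 0,"ry": 0,"rz": 0},{"claw": 1,"tx": -0.8,"ty": 0.22,"tz": 0,"rx": 0,"ry": 0,"rz": 0},{"claw": 1,"tx": -0.8,"ty": 0.22,"tz": 0,"rx": 0,"ry": 0,"rz": 0},{"claw": 1,"tx": -0.8,"ty": 0.22,"tz": 0,"rx": 0,"ry": 0,"rz": 0},{"claw": 1,"tx": -0.8,"ty": 0.22,"tz": 0,"rx": 0,"ry": 0,"rz": 0},{"claw": 1,"tx": -0.8,"ty": 0.22,"tz": 0,"rx": 0,"ry": 0,"rz": 0},{"claw": 1,"tx": -0.5,"ty": 0.14,"tz": 0,"rx": 0,"ry": 0,"rz": 0}]}}

```text
clock: 35.95
eef_pos: [0.52, -0.1163, 0.1841]
tool_rot: [179.7, -0.1, 87.7]
contact_force: [-0.2, 0.0, -0.6]
width: 0.0105
```

```bash
python3 - <<'E'
from h import *
to([.5385,-.194,.14],86)
E
```

```text
turn [ 0.0016 -0.0006  0.0094] rows 1.0 | shift after turn [-1.906  0.598  1.103] before [-1.925  0.536  1.103] rows 2.28
```

Call:
{"api": "apply_moves", "payload": {"targets": [{"claw": 1,"tx": -0.6,"ty": 0.2,"tz": 0,"rx": 0.0016,"ry": 0,"rz": 0.009},{"claw": 1,"tx": -0.6,"ty": 0.18,"tz": 0.2,"rx": 0,"ry": 0,"rz": 0},{"claw": 1,"tx": -0.35,"ty": 0.1,"tz": 0.3,"rx": 0,"ry": 0,"rz": 0},{"claw": 1,"tx": -0.1,"ty": 0,"tz": 0.25,"rx": 0,"ry": 0,"rz": 0},{"claw": 1,"tx": 0,"ty": 0,"tz": 0.1,"rx": 0,"ry": 0,"rz": 0},{"claw": 1,"tx": 0,"ty": 0,"tz": 0,"rx": 0,"ry": 0,"rz": 0},{"claw": 1,"tx": 0,"ty": 0,"tz": 0,"rx": 0,"ry": 0,"rz": 0}]}}

```text
clock: 36.53
eef_pos: [0.5337, -0.189, 0.1452]
tool_rot: [-179.8, -0.2, 85.7]
contact_force: [-0.1, 1.4, -1.0]
width: 0.0103
```

```bash
python3 - <<'E'
from h import *
to([.5385,-.194,.12],86)
m,im=snap("w6")
o=cv2.imread("pics/w6.png")
p,R=pose()
def dots(P,yaw,c,col):
    P=np.array(P)/1000;a=np.radians(yaw);w=np.c_[P[:,0]*np.cos(a)-P[:,1]*np.sin(a)+c[0],P[:,0]*np.sin(a)+P[:,1]*np.cos(a)+c[1],P[:,2]]
    for q in proj(m,w): cv2.circle(o,tuple(((q+.5)/.64-.5).astype(int)),3,col,1)
dots([(-70,60,80),(70,60,80),(70,-60,80),(-70,-60,80)],-4,(.5385,-.196),(0,0,255))
zc=(p[2]-.0169+.008)*1000
dots([(-59,49,zc),(59,49,zc),(59,-49,zc),(-59,-49,zc)],-4,p,(0,255,0))
cv2.imwrite("pics/w6c.png",o)
E
```

```text
turn [-0.0013 -0.0013 -0.0018] rows 1.0 | shift after turn [-0.115  0.129  0.63 ] before [-0.117  0.133  0.629] rows 0.65
w6 [ 0.5337 -0.189   0.1452] [-179.8   -0.2   85.7]
```

View pics/w6c.png

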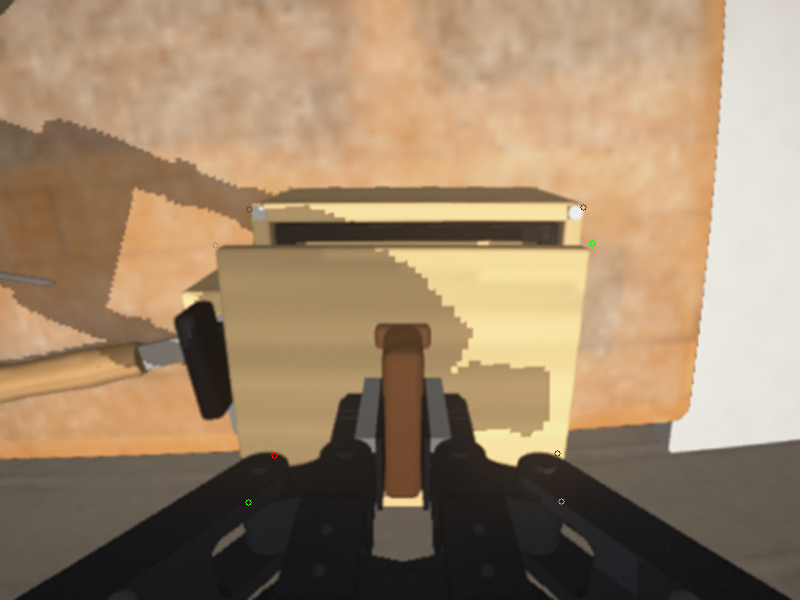

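Call:
{"api": "apply_moves", "payload": {"targets": [{"claw": 1,"tx": -0.1,"ty": 0.12,"tz": 0.2,"rx": -0.001,"ry": -0.001,"rz": -0.0018},{"claw": 1,"tx": 0,"ty": 0.02,"tz": 0.3,"rx": 0,"ry": 0,"rz": 0},{"claw": 1,"tx": 0,"ty": 0,"tz": 0.3,"rx": 0,"ry": 0,"rz": 0},{"claw": 1,"tx": 0,"ty": 0,"tz": 0.15,"rx": 0,"ry": 0,"rz": 0},{"claw": 1,"tx": 0,"ty": 0,"tz": 0,"rx": 0,"ry": 0,"rz": 0}]}}

```text
clock: 37.0
eef_pos: [0.5416, -0.19, 0.1075]
tool_rot: [179.7, 0.1, 86.5]
contact_force: [-0.6, -0.3, -1.3]
width: 0.0107
```

```bash
python3 - <<'E'
from h import *
to([.5389,-.193,.102],86)
E
```

```text
turn [0.0015 0.0004 0.0025] rows 1.0 | shift after turn [-0.081 -0.063  0.138] before [-0.08  -0.064  0.138] rows 0.17
```

Call:
{"api": "apply_moves", "payload": {"targets": [{"claw": 1,"tx": -0.08,"ty": -0.06,"tz": 0.05,"rx": 0.0015,"ry": 0,"rz": 0.0025}]}}

```text
clock: 37.08
eef_pos: [0.5396, -0.1924, 0.1058]
tool_rot: [180.0, 0.1, 86.1]
contact_force: [0.2, 0.3, -1.6]
width: 0.0104
```

Call:
{"api": "apply_moves", "payload": {"targets": [{"claw": 1,"tx": 0,"ty": 0,"tz": 0,"rx": 0,"ry": 0,"rz": 0},{"claw": 1,"tx": 0,"ty": 0,"tz": 0,"rx": 0,"ry": 0,"rz": 0}]}}

```text
clock: 37.25
eef_pos: [0.5395, -0.1926, 0.1061]
tool_rot: [180.0, 0.1, 86.1]
contact_force: [0.6, 1.2, -0.9]
width: 0.0102
```

```bash
python3 - <<'E'
from h import *
to([.5389,-.193,.102],86)
m,im=snap("w7")
o=cv2.imread("pics/w7.png");p,R=pose();zc=(p[2]-.0169+.008)*1000
def dots(P,yaw,c,col):
    P=np.array(P)/1000;a=np.radians(yaw);w=np.c_[P[:,0]*np.cos(a)-P[:,1]*np.sin(a)+c[0],P[:,0]*np.sin(a)+P[:,1]*np.cos(a)+c[1],P[:,2]]
    for q in proj(m,w): cv2.circle(o,tuple(((q+.5)/.64-.5).astype(int)),3,col,1)
dots([(-70,60,80),(70,60,80)],-4,(.5389,-.1945),(0,0,255))
dots([(-59,49,zc),(59,49,zc)],-4,p-[0,.0015,0],(0,255,0))
cv2.imwrite("pics/w7c.png",o[100:500,150:680])
E
```

```text
turn [0.0002 0.0005 0.0003] rows 1.0 | shift after turn [-0.01  -0.016  0.103] before [-0.01  -0.016  0.103] rows 0.1
w7 [ 0.5395 -0.1926  0.1061] [1.80e+02 1.00e-01 8.61e+01]
```

View pics/w7c.png

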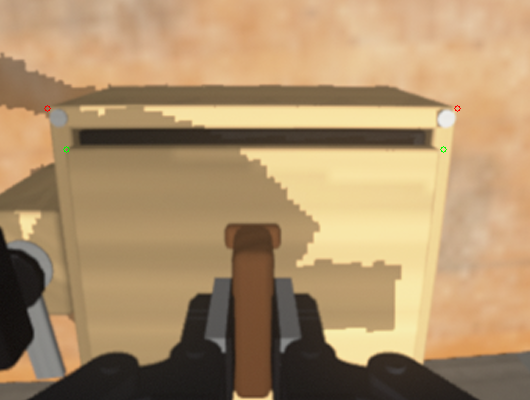

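Call:
{"api": "apply_moves", "payload": {"targets": [{"claw": 1,"tx": -0.01,"ty": -0.015,"tz": 0.12,"rx": 0,"ry": 0,"rz": 0},{"claw": 1,"tx": 0,"ty": 0,"tz": 0.1,"rx": 0,"ry": 0,"rz": 0},{"claw": 1,"tx": 0,"ty": 0,"tz": 0.04,"rx": 0,"ry": 0,"rz": 0}]}}

```text
clock: 37.55
eef_pos: [0.5397, -0.1937, 0.0965]
tool_rot: [179.8, 0.2, 86.0]
contact_force: [0.3, 0.5, -1.8]
width: 0.0104
```

```bash
python3 - <<'E'
from h import *
to([.5389,-.193,.0949],86)
E
```

```text
turn [0.0012 0.001  0.0002] rows 1.0 | shift after turn [ 0.016 -0.02   0.04 ] before [ 0.016 -0.02   0.04 ] rows 0.05
```

Call:
{"api": "apply_moves", "payload": {"targets": [{"claw": 1,"tx": 0.015,"ty": -0.015,"tz": 0.06,"rx": 0.0012,"ry": 0.001,"rz": 0},{"claw": 1,"tx": 0,"ty": 0,"tz": 0.06,"rx": 0,"ry": 0,"rz": 0},{"claw": 1,"tx": 0,"ty": 0,"tz": 0.06,"rx": 0,"ry": 0,"rz": 0}]}}

```text
clock: 37.8
eef_pos: [0.5391, -0.1931, 0.0896]
tool_rot: [180.0, -0.0, 86.0]
contact_force: [-1.3, 0.5, 5.1]
width: 0.0105
```

Call:
{"api": "apply_moves", "payload": {"targets": [{"claw": 1,"tx": 0,"ty": 0,"tz": 0.08,"rx": 0,"ry": 0,"rz": 0},{"claw": 1,"tx": 0,"ty": 0,"tz": 0.08,"rx": 0,"ry": 0,"rz": 0}]}}

```text
clock: 37.97
eef_pos: [0.5392, -0.1932, 0.0884]
tool_rot: [179.9, 0.0, 86.0]
contact_force: [-13.3, 5.2, 37.4]
width: 0.0104
```

Call:
{"api": "apply_moves", "payload": {"targets": [{"claw": 1,"tx": 0,"ty": 0,"tz": 0,"rx": 0,"ry": 0,"rz": 0},{"claw": 0.4,"tx": 0,"ty": 0,"tz": 0,"rx": 0,"ry": 0,"rz": 0},{"claw": 0.4,"tx": 0,"ty": 0,"tz": 0,"rx": 0,"ry": 0,"rz": 0},{"claw": 0.4,"tx": 0,"ty": 0,"tz": 0,"rx": 0,"ry": 0,"rz": 0},{"claw": 0.4,"tx": 0,"ty": 0,"tz": 0,"rx": 0,"ry": 0,"rz": 0},{"claw": 0.4,"tx": 0,"ty": 0,"tz": -0.3,"rx": 0,"ry": 0,"rz": 0},{"claw": 0.4,"tx": 0,"ty": 0,"tz": -0.6,"rx": 0,"ry": 0,"rz": 0},{"claw": 0.4,"tx": 0,"ty": 0,"tz": -0.8,"rx": 0,"ry": 0,"rz": 0},{"claw": 0.4,"tx": 0,"ty": -0.3,"tz": -0.4,"rx": 0,"ry": 0,"rz": 0},{"claw": 0.4,"tx": 0,"ty": -0.3,"tz": 0,"rx": 0,"ry": 0,"rz": 0},{"claw": 0.4,"tx": 0,"ty": 0,"tz": 0,"rx": 0,"ry": 0,"rz": 0},{"claw": 0.4,"tx": 0,"ty": 0,"tz": 0,"rx": 0,"ry": 0,"rz": 0}]}}

```text
clock: 38.97
eef_pos: [0.5147, -0.1914, 0.173]
tool_rot: [-180.0, -0.0, 86.1]
contact_force: [-0.8, 0.8, -0.7]
width: 0.0514
```

```bash
python3 - <<'E'
from h import *
to([.453,-.1885,.13],86)
m,im=snap("w8")
o=cv2.imread("pics/w8.png")
def dots(P,yaw,c,col):
    P=np.array(P)/1000;a=np.radians(yaw);w=np.c_[P[:,0]*np.cos(a)-P[:,1]*np.sin(a)+c[0],P[:,0]*np.sin(a)+P[:,1]*np.cos(a)+c[1],P[:,2]]
    for q in proj(m,w): cv2.circle(o,tuple(((q+.5)/.64-.5).astype(int)),3,col,1)
b=(.5389,-.1945)
dots([(-70,60,80),(70,60,80)],-4,b,(0,0,255))
dots([(-91,23,115),(-81,23,115),(-91,-23,115),(-81,-23,115)],-4,b,(255,0,255))
dots([(-59,49,80),(59,49,80)],-4,b,(0,255,0))
cv2.imwrite("pics/w8c.png",o)
E
```

```text
turn [-0.0002 -0.0001  0.0003] rows 1.0 | shift after turn [-0.036 -1.543  1.076] before [-0.035 -1.542  1.077] rows 1.88
w8 [ 0.5147 -0.1914  0.173 ] [-180.    -0.    86.1]
```

View pics/w8c.png

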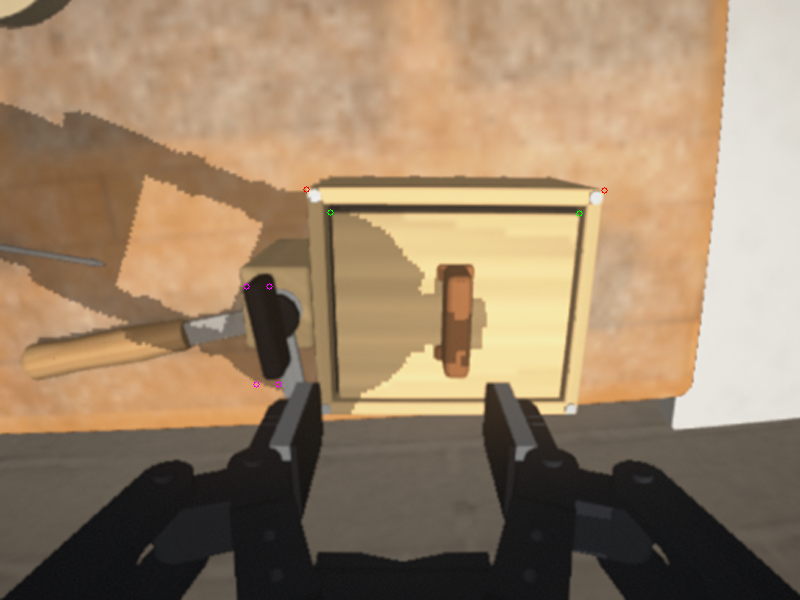

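```bash
python3 - <<'E'
from h import *
m=dict(vision.camera_model("wrist"));m["pose"]=np.load("pics/w8.npz")["pose"]
w=plane(m,s8([(260,278),(277,376),(268,327)]),.1155);print(w.round(4));e=w[0]-w[1];print(np.degrees(np.arctan2(e[1],e[0])),np.linalg.norm(e))
to([w[2][0],w[2][1],.13],90)
E
```

```text
[[ 0.4562 -0.1619  0.1155]
 [ 0.4565 -0.2074  0.1155]
 [ 0.4562 -0.1839  0.1155]]
90.48252547118582 0.045457744718010326
turn [-0.0005 -0.0002 -0.0219] rows 1.0 | shift after turn [ 0.184 -1.459  1.067] before [ 0.082 -1.466  1.069] rows 1.82
```

Call:
{"api": "apply_moves", "payload": {"targets": [{"claw": 0.4,"tx": 0.05,"ty": -0.45,"tz": 0.1,"rx": 0,"ry": 0,"rz": -0.0219},{"claw": 0.4,"tx": 0.06,"ty": -0.5,"tz": 0.2,"rx": 0,"ry": 0,"rz": 0},{"claw": 0.4,"tx": 0.03,"ty": -0.4,"tz": 0.3,"rx": 0,"ry": 0,"rz": 0},{"claw": 0.4,"tx": 0,"ty": -0.1,"tz": 0.3,"rx": 0,"ry": 0,"rz": 0},{"claw": 0.4,"tx": 0,"ty": 0,"tz": 0.1,"rx": 0,"ry": 0,"rz": 0},{"claw": 0.4,"tx": 0,"ty": 0,"tz": 0,"rx": 0,"ry": 0,"rz": 0}]}}

```text
clock: 39.52
eef_pos: [0.4564, -0.1838, 0.1271]
tool_rot: [-179.7, -0.2, 90.2]
contact_force: [0.5, -0.4, 0.3]
width: 0.0511
```

```bash
python3 - <<'E'
from h import *
to([.455,-.186,.091],90.5)
E
```

```text
turn [-0.0016 -0.0012 -0.0014] rows 1.0 | shift after turn [-0.056 -0.036  0.902] before [-0.059 -0.031  0.902] rows 0.9
```

Call:
{"api": "apply_moves", "payload": {"targets": [{"claw": 0.4,"tx": -0.05,"ty": -0.03,"tz": 0.25,"rx": -0.0016,"ry": -0.001,"rz": 0},{"claw": 0.4,"tx": 0,"ty": 0,"tz": 0.35,"rx": 0,"ry": 0,"rz": 0},{"claw": 0.4,"tx": 0,"ty": 0,"tz": 0.2,"rx": 0,"ry": 0,"rz": 0},{"claw": 0.4,"tx": 0,"ty": 0,"tz": 0,"rx": 0,"ry": 0,"rz": 0}]}}

```text
clock: 39.85
eef_pos: [0.4587, -0.1868, 0.0941]
tool_rot: [179.9, 0.0, 90.3]
contact_force: [-0.5, -0.8, 0.3]
width: 0.0513
```

Call:
{"api": "apply_moves", "payload": {"targets": [{"claw": 1,"tx": 0,"ty": 0,"tz": 0,"rx": 0,"ry": 0,"rz": 0},{"claw": 1,"tx": 0,"ty": 0,"tz": 0,"rx": 0,"ry": 0,"rz": 0},{"claw": 1,"tx": 0,"ty": 0,"tz": 0,"rx": 0,"ry": 0,"rz": 0},{"claw": 1,"tx": 0,"ty": 0,"tz": 0,"rx": 0,"ry": 0,"rz": 0},{"claw": 1,"tx": 0,"ty": 0,"tz": 0,"rx": 0,"ry": 0,"rz": 0}], "squeeze": 25}}

```text
clock: 40.27
eef_pos: [0.4533, -0.1866, 0.0949]
tool_rot: [-179.2, -0.1, 90.5]
contact_force: [8.7, 1.1, -13.5]
width: 0.0097
```

```bash
python3 - <<'E'
from h import *
to([.455,-.186,.091],176)
E
```

```text
turn [-0.003  -0.0035 -0.4752] rows 12.0 | shift after turn [-0.042  0.019  0.096] before [0.015 0.045 0.096] rows 0.11
```

Call:
{"api": "apply_moves", "payload": {"targets": [{"claw": 1,"tx": 0,"ty": 0,"tz": 0,"rx": -0.003,"ry": -0.003,"rz": -0.03},{"claw": 1,"tx": 0,"ty": 0,"tz": 0,"rx": 0,"ry": 0,"rz": -0.038},{"claw": 1,"tx": 0,"ty": 0,"tz": 0,"rx": 0,"ry": 0,"rz": -0.038},{"claw": 1,"tx": 0,"ty": 0,"tz": 0,"rx": 0,"ry": 0,"rz": -0.038},{"claw": 1,"tx": 0,"ty": 0,"tz": 0,"rx": 0,"ry": 0,"rz": -0.038},{"claw": 1,"tx": 0,"ty": 0,"tz": 0,"rx": 0,"ry": 0,"rz": -0.038}]}}

```text
clock: 40.77
eef_pos: [0.4535, -0.1866, 0.0948]
tool_rot: [-179.6, 0.2, 131.5]
contact_force: [0.3, -0.9, -5.3]
width: 0.0093
```

```bash
python3 - <<'E'
from h import *
to([.4535,-.1866,.094],175)
E
```

```text
turn [-2.500e-03  2.000e-04 -2.416e-01] rows 7.0 | shift after turn [0.    0.001 0.02 ] before [0.001 0.001 0.02 ] rows 0.02
```

Call:
{"api": "apply_moves", "payload": {"targets": [{"claw": 1,"tx": 0,"ty": 0,"tz": 0,"rx": 0,"ry": 0,"rz": -0.038},{"claw": 1,"tx": 0,"ty": 0,"tz": 0,"rx": 0,"ry": 0,"rz": -0.038},{"claw": 1,"tx": 0,"ty": 0,"tz": 0,"rx": 0,"ry": 0,"rz": -0.038},{"claw": 1,"tx": 0,"ty": 0,"tz": 0,"rx": 0,"ry": 0,"rz": -0.038},{"claw": 1,"tx": 0,"ty": 0,"tz": 0,"rx": 0,"ry": 0,"rz": -0.038},{"claw": 1,"tx": 0,"ty": 0,"tz": 0,"rx": 0,"ry": 0,"rz": -0.03},{"claw": 1,"tx": 0,"ty": 0,"tz": 0,"rx": 0,"ry": 0,"rz": 0},{"claw": 1,"tx": 0,"ty": 0,"tz": 0,"rx": 0,"ry": 0,"rz": 0}]}}

```text
clock: 41.43
eef_pos: [0.4536, -0.1866, 0.0948]
tool_rot: [-179.6, -0.2, 173.1]
contact_force: [-0.1, -0.5, -4.8]
width: 0.0098
```

```bash
python3 - <<'E'
from h import *
print(status.read_state()["ft_torque"]);to([.4535,-.1866,.094],175)
E
```

```text
[-0.04375913  0.00045182 -0.03194832]
turn [-0.0021 -0.0011 -0.0103] rows 1.0 | shift after turn [0.001 0.    0.02 ] before [0.001 0.    0.02 ] rows 0.02
```

Call:
{"api": "apply_moves", "payload": {"targets": [{"claw": 1,"tx": 0,"ty": 0,"tz": 0,"rx": 0,"ry": 0,"rz": -0.01},{"claw": 0.5,"tx": 0,"ty": 0,"tz": 0,"rx": 0,"ry": 0,"rz": 0},{"claw": 0.5,"tx": 0,"ty": 0,"tz": 0,"rx": 0,"ry": 0,"rz": 0},{"claw": 0.5,"tx": 0,"ty": 0,"tz": 0,"rx": 0,"ry": 0,"rz": 0},{"claw": 0.5,"tx": 0,"ty": 0,"tz": 0,"rx": 0,"ry": 0,"rz": 0},{"claw": 0.5,"tx": 0,"ty": 0,"tz": -0.3,"rx": 0,"ry": 0,"rz": 0},{"claw": 0.5,"tx": 0,"ty": 0,"tz": -0.7,"rx": 0,"ry": 0,"rz": 0},{"claw": 0.5,"tx": 0,"ty": 0,"tz": -1,"rx": 0,"ry": 0,"rz": 0},{"claw": 0.5,"tx": 0,"ty": 0.6,"tz": -0.8,"rx": 0,"ry": 0,"rz": 0},{"claw": 0.5,"tx": 0,"ty": 0.8,"tz": 0,"rx": 0,"ry": 0,"rz": 0},{"claw": 0.5,"tx": 0,"ty": 0.8,"tz": 0,"rx": 0,"ry": 0,"rz": 0},{"claw": 0.5,"tx": 0,"ty": 0.8,"tz": 0,"rx": 0,"ry": 0,"rz": 0}]}}

```text
clock: 42.43
eef_pos: [0.4697, -0.0685, 0.2153]
tool_rot: [-179.5, 0.4, 173.3]
contact_force: [0.3, -0.1, -0.8]
width: 0.0425
```

Call:
{"api": "apply_moves", "payload": {"targets": [{"claw": 0.5,"tx": 0.4,"ty": 0.8,"tz": 0,"rx": 0,"ry": 0,"rz": 0},{"claw": 0.5,"tx": 0.4,"ty": 0.4,"tz": 0,"rx": 0,"ry": 0,"rz": 0},{"claw": 0.5,"tx": 0,"ty": 0,"tz": 0,"rx": 0,"ry": 0,"rz": 0},{"claw": 0.5,"tx": 0,"ty": 0,"tz": 0,"rx": 0,"ry": 0,"rz": 0},{"claw": 0.5,"tx": 0,"ty": 0,"tz": 0,"rx": 0,"ry": 0,"rz": 0}]}}

```text
clock: 42.85
eef_pos: [0.4437, -0.0094, 0.2172]
tool_rot: [-179.6, 0.7, 173.4]
contact_force: [0.2, 0.6, 0.8]
width: 0.0429
```

```bash
python3 - <<'E'
from h import *
a=vision.snapshot("scene")[:,:,::-1];b=vision.snapshot("side")[:,:,::-1]
A=cv2.resize(a[100:370,175:345],(378,600),interpolation=cv2.INTER_CUBIC);B=cv2.resize(b[70:370,170:370],(400,600),interpolation=cv2.INTER_CUBIC)
cv2.imwrite("pics/end.png",np.hstack([A,B]))
E
```

```text
(no output)
```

View pics/end.png

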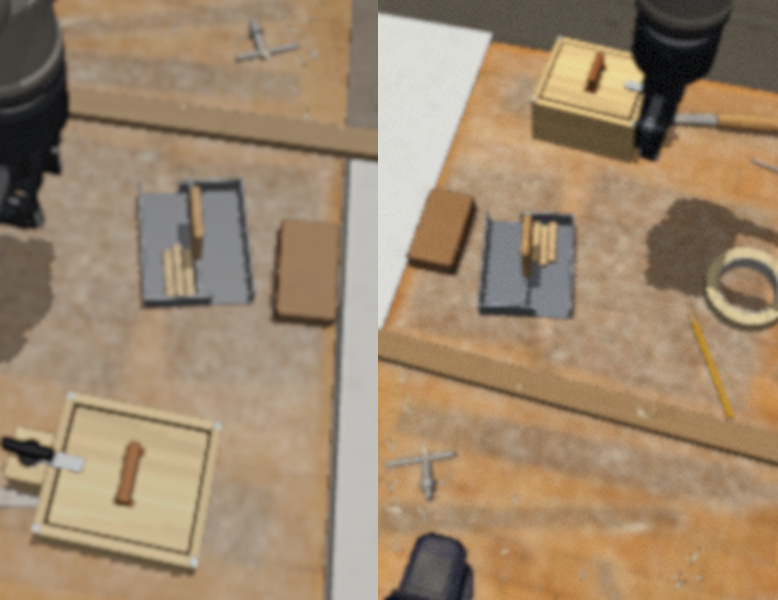

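```bash
python3 -c "
from rig import job
print(job.finish_job())"
```

```text
the job is handed in; nothing more can be done
None
```

I finished the job and handed it in at about 43 s on the robot's clock; no verdict came back.

- **Tray:** I tipped its three nuts into the box and set it back flat on the bench. It now stands turned about 90° from where it started. The final pictures show its nut bay empty and all three dowels in their bay.
- **Loose nuts:** I picked up all four and dropped them in the box. One had been knocked about 4 cm aside, so I located it again before gripping it. No nuts are left on the bench in the last pictures.
- **Nut count:** I made out six nuts in the box before dropping the last one. I did not count seven separately afterwards because they overlap in the camera view.
- **Cover:** I laid it in the mouth and pressed it until it bottomed out at about 37 N. The calculated underside height is about 71.5 mm. A close wrist picture showed it level and flush with an even gap all round.
- **Knob:** I turned it to about 87° by the gripper angle, roughly 1.5 rad. The last picture shows the tongue lying square over the cover.
- **Other objects:** The sanding block and chuck key look unmoved, and the arm is clear of everything.

One reading disagreed along the way: a rough scene-camera position for the displaced nut was about 15 mm off the wrist camera's. A closer wrist picture settled it in favour of the wrist value.

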